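# Prepare, load and pin a lamp ballast case

## Robot

A 6-joint arm with a two-finger parallel gripper is mounted at the origin on the work surface. World frame = base frame: x ahead of the robot, y to its left, z up, the work surface at z = 0. Lengths are in m, angles in rad, forces in N, time in s.
With the tool pointing down it reaches from about 0.35 to 0.85 m from the base axis. Payload 8.1 kg.
Tool frame: the origin (TCP) lies at the very end of the fingers, on their centre line; the grasp point (between the pads) lies 19 mm behind it; z points along the fingers, y is the line along which they close (so a half turn about z gives the same grasp; the last joint's range is limited). The gripper opens to 93 mm and grips with 3 to 60 N. Pads are 15 mm wide; open, the fingers measure 128 mm over their backs; the gripper's body (75 mm by 188 mm) begins 65 mm behind the grasp point.
Start: joints at [1.158, 0.13, 1.488, -0, 1.523, -0.085], TCP at [0.193, 0.568, 0.189] pointing down, gripper open.
Joint ranges: [-2.96, 2.96], [-0.89, 2.26], [0.02, 2.5], [-1.34, 4.48], [0, 2.73], [-2.66, 2.66]. Speed limits (rad/s): [2.39, 2.39, 2.79, 3.14, 3.14, 3.14].

## Interface

Orientations are given as a unit quaternion [x, y, z, w].
In Python, from cell import status, read_camera, calibration, order, finder gives the robot as it stands.
- The arm moves only by the shell command python3 -m creep 'ROWS' [OPENING]. ROWS is text: rows parted by semicolons, each of 4 numbers parted by spaces: the shift along the tool's x, y, z normalised to -1 to 1, where 1 is 2.5 cm, then the turn about the tool's z normalised to -1 to 1, where 1 is 0.5 rad. A call has 1 to 20 rows; each row shifts and turns the commanded pose from where the row before left it, along the tool's axes as they then stand; what a row does not reach is not made up. A row lasts 1/12 s, in which the tool goes at most 41.7 mm and 7.16 degrees, less where a joint would pass 70% of its speed; a pose out of reach is approached as far as the arm can. A call with a number of a shift or a turn outside -1 to 1 is refused whole. A call with a gripper value outside its range is refused whole. OPENING is the opening, from 0 (shut) to 1 (fully open), set as the call begins (- or left out, the last holds). The fingers move at their own pace and stop on an object; the grip force is fixed at half the most. Time passes only in rows, so rows that do not move let the fingers close. It gives the time, the measured TCP pose, the force, the opening and the grip force at its end, in the units of the state.
- status.get_state(): the state, without advancing time (a new reading comes with each control period).
- read_camera(name): name is "scene" or "top" or "wrist"; returns the picture (400x640x3 uint8, red, green, blue); there is no depth.
- calibration(name): a dict with "intrinsics" (3x3 intrinsics, pixels), "R" (3x3) and "t" (3): a world point X has camera coordinates R X + t; the wrist camera has in their place "T_tool_cam" (4x4, takes a point from camera to tool coordinates, whose origin is the TCP and whose axes are the flange's). Camera axes: x right, y down, z forward; pixel columns grow to the right and rows downward; lengths in m; the calibration is good to about 2 mm. A picture is of the moment at which its call begins: read the wrist's pose just before it. calibration takes no time and is no camera call.
- order.finish_job(): hands the job in; it is judged then, once.
Trained networks look in the newest picture that a camera, given by its name, has taken for a name from the list of things; names that differ only in an ending like _2 or _b are one class to them, and where a whole thing is asked for, a point or a joint stands for the part that bears it (a point fixed in the world has none). Each returns a list of dicts, best first, with "p" (0 to 1); they miss things now and then, are a little off and sometimes report something else, mostly with a low value. They report only what shows in the picture. A call takes as long as a camera call. They do not tell look-alikes from the thing itself.
- finder.recognise(name, camera): "centre" ([x, y, z] in m, in world coordinates, good to about 4 mm: the middle of the surface that is visible of it).
- finder.cut_out(name, camera): "mask" (400x640 bool, what is visible of it).
The state is a dict: "time": time; "joint_positions": joint angles; "qvel": joint speeds; "joint_efforts": joint torques, N m; "tool_pos": TCP position; "eef_rot": TCP orientation; "contact_force": force on the tool from outside, world axes, zero at the start; "ft_torque": the same for the moment, N m; "grip_width": finger opening in m; "finger_force": force on a finger pad.
Only numpy, scipy, OpenCV 4.12 (cv2) and the standard library are available. Lean on these libraries where they do the work, as an engineer would, in place of code of your own. Each camera call takes 0.05 s, during which the arm holds its last target. There are 200 camera calls.

## Task

Take the stylus from its stand and run its tip slowly and steadily (under 5 cm a second) down in the ballast case's L-shaped seam channel, from the free end of the long leg round the corner to the end of the short leg, without digging in, and put it back upright in its stand. Then stack all the loose core plates flat on the case's black pad in one pile, each square with the pad and centred on it, and only after that knock the stiff pin on the case fully home with the mallet, touching the pin with nothing but the mallet. Finish with the pile still square, the mallet standing back on its rubber mat, and nothing else on the bench disturbed.

Things in the scene. Friction and masses are not known exactly. Their poses are not given: they have to be found in the camera images.
- case: Ballast case, fixed, 200 (x) x 260 (y) x 30 mm high. Origin: centre of its underside. In its flat top an L-shaped seam channel, 10 mm wide, 6 deep (floor 24 mm above the bench): long leg centred on x = -75 mm, end wall y = 90, corner y = -85; short leg centred on y = -85 from the corner to its end wall x = 60. A boss at x = 20, y = 95 (top 50 mm above the bench) carries the pin.
- seam0 (a point): Point on the channel's centre line, on its floor: the free end of the long leg. 5 mm short of the end wall.
- seam3 (a point): Point on the channel's centre line, on its floor: the corner.
- seam6 (a point): Point on the channel's centre line, on its floor: the end of the short leg. 5 mm short of the end wall.
- pad (a point): Centre of the top of the case's black pad (70 mm along the case's x, 50 mm along its y, top 33 mm above the bench). Its axes are the case's.
- pin (a joint): How far the pin is driven into its boss, m: 0 = standing 16 mm proud of the boss, 0.014 = fully home, 2 mm proud. Steel, 16 mm diameter. It yields straight down to about 7 N, stays where it is left.
- pin_top (a point): Centre of the pin's top face (moves with it; 66 mm above the bench at joint 0, 52 mm when home).
- plate0: Steel core plate, 66 (x) x 46 (y) x 8 mm, about 190 g, with two dark slits on its top; lies flat on the bench. Origin: centre of its underside. Two to four such plates, all alike, are present.
- plate1: Steel core plate, 66 (x) x 46 (y) x 8 mm, about 190 g, with two dark slits on its top; lies flat on the bench. Origin: centre of its underside. Two to four such plates, all alike, are present.
- plate2: Steel core plate, 66 (x) x 46 (y) x 8 mm, about 190 g, with two dark slits on its top; lies flat on the bench. Origin: centre of its underside. Two to four such plates, all alike, are present.
- plate3: Steel core plate, 66 (x) x 46 (y) x 8 mm, about 190 g, with two dark slits on its top; lies flat on the bench. Origin: centre of its underside. Two to four such plates, all alike, are present.
- stylus: Stylus, 120 mm long, 80 g, standing upright in its stand, loose. Origin: its tip, z up along it. Brass tip rod 5 mm diameter over the first 30 mm, steel shank 10 mm diameter to 60 mm, black square handle 20 x 20 mm from 60 to 120 mm, sides along its x and y.
- stylus_tip (a point): The stylus tip (the same point as the stylus's origin).
- stand: Wooden stylus stand, fixed, 60 x 60 x 66 mm high, with a square hole 14 x 14 mm right through its centre; the underside of the stylus handle rests on its top (tip then 6 mm above the bench). Origin: centre of its underside.
- mallet: Mallet, 280 g, standing on its head's flat lower face. Head: upright steel cylinder, 36 mm diameter, 60 high. Wooden handle, level, from the head towards the mallet's -x, to 132 mm from the head's axis; 18 mm wide, 20 tall, its middle 38 mm above the lower face. Origin: centre of the lower face. Centre of mass within 5 mm of the head's axis.
- mat: Black rubber mat for the mallet, fixed, 110 x 110 x 4 mm. Origin: centre of its underside.
- tape_roll: Black tape roll, a bystander: leave it alone.
- screwdriver: Screwdriver, a bystander: leave it alone.
- flux_bottle: White bottle, a bystander: leave it alone.
- small_motor: Small motor, a bystander: leave it alone.
- capacitor: Capacitor can, a bystander: leave it alone.
Mind the look-alikes: they are no part of the job. What is shaped like the plate2 but orange or purple is not meant.

How it is judged:
By the outcome, as a careful person would: the job done as asked, in the order asked, and still so for the second after the job is handed in, with the robot touching nothing.
Of plate0, plate1, plate2, plate3 only 2 to 4 are there at a start; the rules pass over those that are not, and their reading is None.
At some moment in a run one of plate0, plate1, plate2, plate3 may be knocked a few centimetres aside while the robot is not near it.
It also fails if it takes over 210 s, if anything falls off the work surface, if the arm or the gripper's body presses on something with over 40 N, if the wrist force passes 120 N, or if a joint passes its speed limit or range.

## Working session

There is one attempt and no reset: what is moved stays moved. The work goes in short steps, Python scripts to look and compute and a shell command to move; the robot and the scene stay as the last step left them, time stands still between calls to the robot, and variables do not carry over. Pictures are saved under pics/ and viewed, at most 14 in all, crops included, and the job is handed in when it is done.

```bash
ls; mkdir -p pics; cat > h.py <<'E'
import numpy as np, cv2
from cell import status, read_camera, calibration, order, finder
from scipy.spatial.transform import Rotation as Ro
def cam(name,st=None):
    c=calibration(name); K=np.array(c["intrinsics"])
    if "R" in c: return K,np.array(c["R"]),np.array(c["t"])
    st=st or status.get_state()
    T=np.eye(4);T[:3,:3]=Ro.from_quat(st["eef_rot"]).as_matrix();T[:3,3]=st["tool_pos"]
    M=np.linalg.inv(T@np.array(c["T_tool_cam"])); return K,M[:3,:3],M[:3,3]
def proj(C,X):
    K,R,t=C; p=(K@(R@np.atleast_2d(X).T+t[:,None])).T; return p[:,:2]/p[:,2:]
def unproj(C,uv,z):
    K,R,t=C; uv=np.atleast_2d(uv).astype(float); d=(R.T@np.linalg.inv(K)@np.c_[uv,np.ones(len(uv))].T).T
    o=-R.T@t; return o+d*((z-o[2])/d[:,2])[:,None]
def save(n,im): cv2.imwrite(f"pics/{n}.png",cv2.cvtColor(im,cv2.COLOR_RGB2BGR))
E
python3 - <<'E'
from h import *
st=status.get_state(); print(st["time"],st["tool_pos"],st["eef_rot"],st["grip_width"],st["contact_force"])
for n in("top","scene","wrist"):
    im=read_camera(n); save(n+"0",im)
    K,R,t=cam(n); print(n,K[0,0],-R.T@t,R[2])
    if n!="wrist":
        for k in("case","plate0","stylus","stand","mallet","mat","pin","tape_roll","screwdriver"):
            try: print(n,k,[(np.round(d["centre"],3).tolist(),round(d["p"],2)) for d in finder.recognise(k,n)][:6])
            except Exception as e: print(k,e)
E
```

```text
pics
0.0 [0.19291882 0.56749202 0.18789288] [ 1.63155311e-01  9.86599980e-01 -8.81318387e-04 -2.18803798e-04] 0.09280326696257724 [0.64496504 0.24246229 0.15098546]
top 435.1089459034562 [ 0.3426304  -0.05160758  1.30592057] [ 1.50187494e-01  7.64223981e-05 -9.88657530e-01]
top case [([0.587, -0.01, 0.028], 0.73), ([0.717, -0.221, 0.024], 0.19)]
top plate0 [([0.392, -0.236, 0.008], 0.93), ([0.41, 0.233, 0.012], 0.77), ([0.47, -0.521, 0.009], 0.77), ([0.327, -0.133, 0.01], 0.69), ([0.762, -0.08, 0.046], 0.57), ([0.596, -0.28, 0.009], 0.55)]
top stylus [([0.496, 0.367, 0.118], 0.7), ([0.504, -0.369, 0.004], 0.59)]
top stand [([0.49, 0.352, 0.065], 0.57), ([0.76, -0.079, 0.048], 0.27)]
top mallet [([0.444, -0.381, 0.05], 0.78)]
top mat [([0.502, -0.373, 0.003], 0.56)]
top pin [([0.715, -0.22, 0.026], 0.6)]
top tape_roll [([0.392, 0.006, 0.021], 0.78)]
top screwdriver [([0.717, -0.22, 0.026], 0.65)]
scene 429.74416992868686 [ 1.0707044  -0.59625566  0.95435825] [-0.4549385   0.46308893 -0.7606442 ]
scene case [([0.612, -0.028, 0.028], 0.65), ([0.72, -0.226, 0.023], 0.16)]
scene plate0 [([0.401, -0.234, 0.004], 0.89), ([0.599, -0.282, 0.01], 0.88), ([0.328, -0.139, 0.011], 0.8), ([0.477, -0.524, 0.007], 0.72), ([0.632, -0.41, 0.01], 0.65), ([0.416, 0.23, 0.009], 0.58)]
scene stylus [([0.505, 0.357, 0.103], 0.51), ([0.603, -0.286, 0.008], 0.42), ([0.609, -0.028, 0.033], 0.19)]
scene stand [([0.51, 0.342, 0.048], 0.61), ([0.718, -0.23, 0.024], 0.3)]
scene mallet [([0.476, -0.388, 0.048], 0.98), ([0.502, 0.36, 0.096], 0.7)]
scene mat [([0.602, -0.028, 0.031], 0.73), ([0.507, -0.387, -0.001], 0.63), ([0.416, 0.233, 0.005], 0.37)]
scene pin [([0.527, -0.25, 0.034], 0.68)]
scene tape_roll [([0.391, 0.003, 0.022], 0.66), ([0.507, 0.36, 0.104], 0.61)]
scene screwdriver [([0.721, -0.226, 0.023], 0.88)]
wrist 353.7843387848564 [0.11696656 0.59360299 0.38480762] [ 0.27401078 -0.09332941 -0.9571874 ]
```

View pics/top0.png

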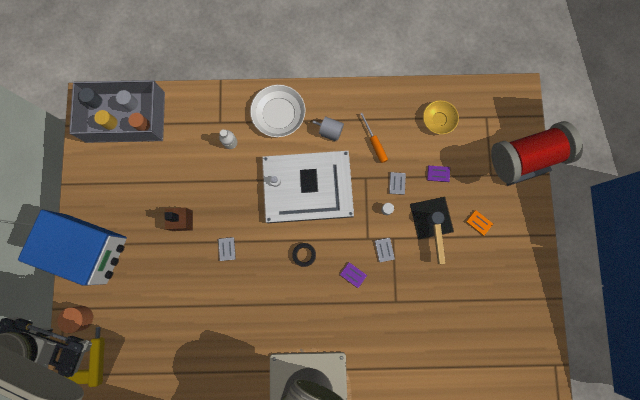

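View pics/scene0.png

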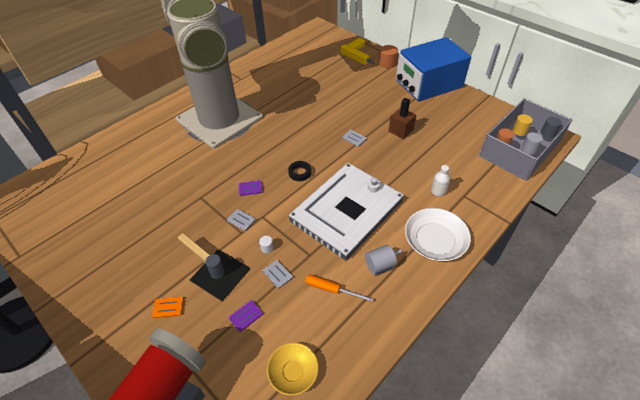

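The top view shows the case at (308,187) with the pin at (274,181), three grey plates at (227,249), (385,250) and (397,183), the stand at (174,218), and the mallet at (437,217) on its mat. Orange and purple look-alikes also show. The scene view agrees. I'll move over the stand for a wrist view.

```bash
python3 -m creep '0 0 -0.6 -0.22; 0 0 -0.6 -0.22; 0 0 -0.6 -0.22; -0.76 -0.73 -0.16 0; -0.76 -0.73 -0.16 0; -0.76 -0.73 -0.16 0; -0.76 -0.73 -0.16 0; -0.76 -0.73 -0.16 0; -0.76 -0.73 -0.16 0; -0.76 -0.73 -0.16 0; -0.76 -0.73 -0.16 0; -0.76 -0.73 -0.16 0; -0.76 -0.73 -0.16 0; -0.76 -0.73 -0.16 0; -0.76 -0.73 -0.16 0; 0 0 0 0; 0 0 0 0' 0.6
python3 - <<'E'
from h import *
st=status.get_state(); print(st["tool_pos"],Ro.from_quat(st["eef_rot"]).as_matrix().round(3).tolist())
im=read_camera("wrist"); save("w1",im); np.savez("w1.npz",im=im,p=st["tool_pos"],q=st["eef_rot"])
c=calibration("wrist");print(np.round(c["T_tool_cam"],3).tolist())
for k in("stand","stylus"): print(k,[(np.round(d["centre"],4).tolist(),round(d["p"],2)) for d in finder.recognise(k,"wrist")])
E
```

```text
time: 2.47
tool_pos: [0.4225, 0.3488, 0.2822]
eef_rot: [0.0, 1.0, 0.0, 0.0]
contact_force: [0.0, 0.2, -0.3]
grip_width: 0.0556
finger_force: 0.0
[0.42252594 0.3487565  0.28215589] [[-1.0, 0.0, 0.0], [0.0, 1.0, 0.0], [-0.0, 0.0, -1.0]]
[[-0.001, -0.957, -0.29, 0.08], [1.0, -0.001, 0.0, -0.001], [-0.0, -0.29, 0.957, -0.196], [0.0, 0.0, 0.0, 1.0]]
stand [([0.4832, 0.3693, 0.0688], 0.69), ([0.548, 0.0122, 0.0291], 0.16)]
stylus [([0.4891, 0.373, 0.1242], 0.64)]
```

View pics/w1.png

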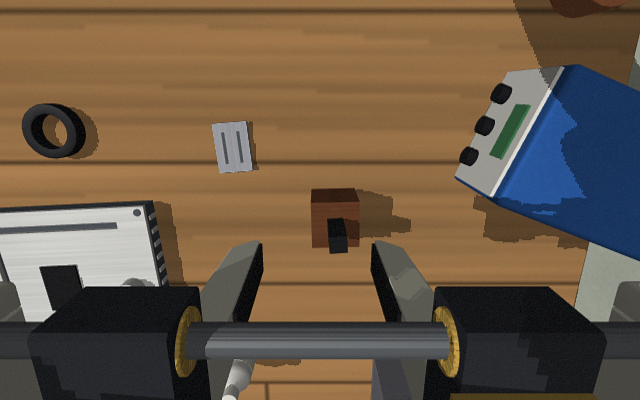

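The wrist view shows the stand around (335,218), with the stylus handle top at (338,243). The plate at (233,147) and a case corner at (150,205) are also visible. I'll take a second view from another position and enlarge both.

```bash
python3 -m creep '-0.4 -0.7 0 0; -0.4 -0.7 0 0; -0.4 -0.7 0 0; -0.4 -0.7 0 0; -0.4 -0.7 0 0; 0 0 0 0; 0 0 0 0'
python3 - <<'E'
from h import *
st=status.get_state(); print(st["tool_pos"])
im=read_camera("wrist"); save("w2",im); np.savez("w2.npz",im=im,p=st["tool_pos"],q=st["eef_rot"])
for k in("stand","stylus"): print(k,[(np.round(d["centre"],4).tolist(),round(d["p"],2)) for d in finder.recognise(k,"wrist")])
C=cam("wrist",st); u=proj(C,[0.487,0.371,0.09])[0].round().astype(int); print(u)
a=np.load("w1.npz")["im"]
f=lambda i,u:cv2.resize(i[u[1]-40:u[1]+40,u[0]-40:u[0]+40],None,fx=5,fy=5,interpolation=cv2.INTER_CUBIC)
save("z1",np.hstack([f(a,(335,220)),f(im,u)]))
E
```

```text
time: 3.2
tool_pos: [0.4715, 0.2625, 0.2818]
eef_rot: [-0.001, 1.0, 0.0, -0.0]
contact_force: [0.0, 0.3, -0.3]
grip_width: 0.0557
finger_force: 0.0
[0.47150962 0.26248132 0.28175454]
stand [([0.4854, 0.3566, 0.0721], 0.86), ([0.4106, 0.236, 0.0062], 0.71)]
stylus [([0.4936, 0.3653, 0.1204], 0.97)]
[413 182]
```

View pics/z1.png

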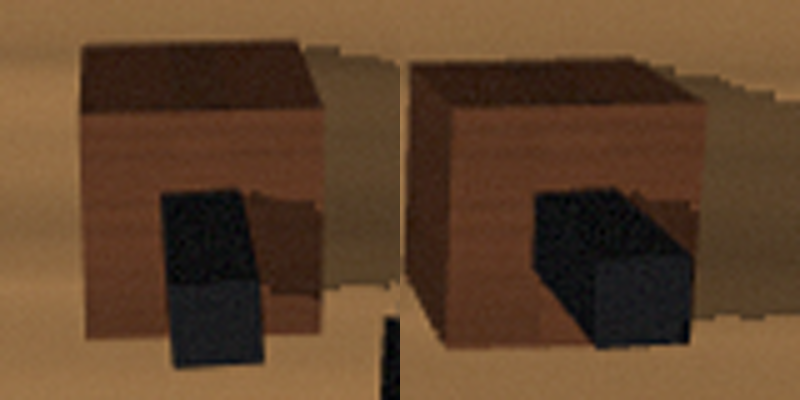

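The enlarged crops show the stand's top face and the handle's top face clearly in both views. I'll triangulate their corners.

```bash
cat >> h.py <<'E'
def tri(Cs,uvs):
    A=[];b=[]
    for (K,R,t),uv in zip(Cs,uvs):
        P=K@np.c_[R,t]
        for i in(0,1):
            r=P[i]-uv[i]*P[2]; r=r/np.linalg.norm(r[:3]); A.append(r[:3]);b.append(-r[3])
    return np.linalg.lstsq(np.array(A),np.array(b),rcond=None)[0]
def wcam(f):
    d=np.load(f); return cam("wrist",{"tool_pos":d["p"],"eef_rot":d["q"]})
E
python3 - <<'E'
from h import *
C1,C2=wcam("w1.npz"),wcam("w2.npz")
A=lambda l,o:np.array(l)/5+np.array(o)-0.4
h1=A([(168,285),(253,280),(263,362),(175,367)],(295,180)); h2=A([(195,262),(290,253),(288,343),(195,347)],(373,142))
s1=A([(84,112),(322,106),(320,330),(86,338)],(295,180)); s2=A([(50,110),(305,103),(295,340),(45,347)],(373,142))
for a,b in((h1,h2),(s1,s2)):
    X=np.array([tri((C1,C2),(p,q)) for p,q in zip(a,b)]); print(X.round(4),X.mean(0).round(4))
for z,a,C in((.126,h1,C1),(.126,h2,C2),(.066,s1,C1),(.066,s2,C2)):
    X=unproj(C,a,z); e1=X[1]-X[0]+X[2]-X[3]; e2=X[3]-X[0]+X[2]-X[1]
    print(X.mean(0).round(4),np.linalg.norm(e1)/2,np.linalg.norm(e2)/2,np.degrees([np.arctan2(e1[0],e1[1]),np.arctan2(e2[1],e2[0])]))
E
```

```text
[[0.4916 0.361  0.1226]
 [0.4883 0.3789 0.1278]
 [0.5093 0.3818 0.1236]
 [0.5105 0.3625 0.1232]] [0.4999 0.3711 0.1243]
[[0.4728 0.3418 0.0557]
 [0.4692 0.4005 0.0637]
 [0.5257 0.4011 0.0712]
 [0.5302 0.3422 0.0648]] [0.4995 0.3714 0.0638]
[0.499  0.3709 0.126 ] 0.018718927503122724 0.019377709590959028 [-3.51452606  6.35914562]
[0.4996 0.3707 0.126 ] 0.019492473047448035 0.019106986331170556 [-4.19476722  4.33339554]
[0.4987 0.3714 0.066 ] 0.0586621086735811 0.059682518489634 [-1.74557269  0.80297881]
[0.4994 0.3712 0.066 ] 0.06062694307145139 0.05894504350701597 [-1.70072763  2.55737754]
```

```bash
cat >> h.py <<'E'
def look(n):
    st=status.get_state(); im=read_camera("wrist"); save(n,im); np.savez(n+".npz",im=im,p=st["tool_pos"],q=st["eef_rot"]); return im,cam("wrist",st)
E
python3 -m creep '-0.6 -0.71 0 0; -0.6 -0.71 0 0; -0.6 -0.71 0 0; -0.6 -0.71 0 0; -0.6 -0.71 0 0; -0.6 -0.71 0 0; -0.6 -0.71 0 0; -0.6 -0.71 0 0; -0.6 -0.71 0 0; -0.6 -0.71 0 0; -0.6 -0.71 0 0; -0.6 -0.71 0 0; 0 0 0 0; 0 0 0 0'
python3 -c "
from h import *
look('c1')"
python3 -m creep '0 -0.7 0 0; 0 -0.7 0 0; 0 -0.7 0 0; 0 -0.7 0 0; 0 -0.7 0 0; 0 -0.7 0 0; 0 -0.7 0 0; 0 -0.7 0 0; 0 0 0 0; 0 0 0 0'
python3 -c "
from h import *
look('c2')
a=cv2.imread('pics/c1.png');b=cv2.imread('pics/c2.png')
cv2.imwrite('pics/c12.png',cv2.resize(np.vstack([a[:250],b[:250]]),None,fx=1.2,fy=1.2))"
```

```text
time: 4.52
tool_pos: [0.6524, 0.0499, 0.2812]
eef_rot: [-0.001, 1.0, 0.0, -0.001]
contact_force: [-0.4, 0.4, 0.3]
grip_width: 0.0562
finger_force: 0.0
time: 5.4
tool_pos: [0.6524, -0.0895, 0.2822]
eef_rot: [-0.001, 1.0, 0.0, 0.0]
contact_force: [0.0, 0.1, -0.4]
grip_width: 0.0558
finger_force: 0.0
```

View pics/c12.png

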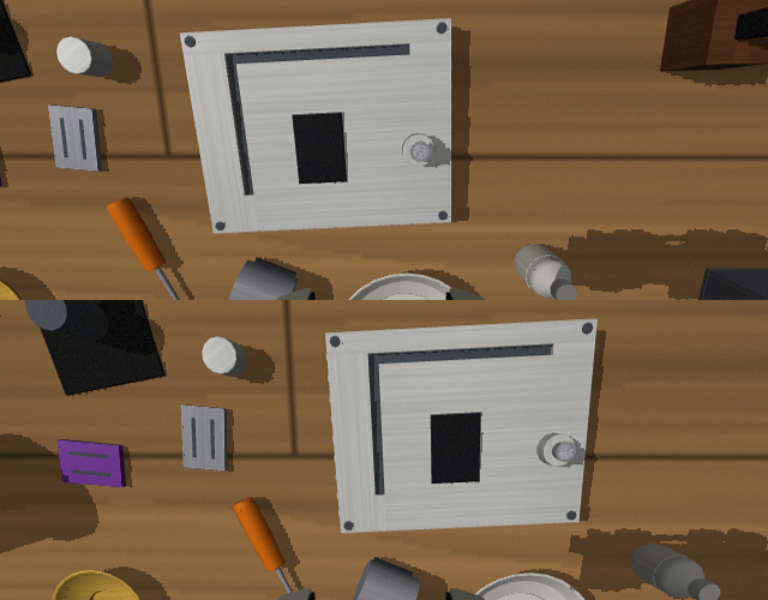

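The two views show the case, its L channel (long leg along the top, short leg at left), the pad at (319,148)/(455,448), and the pin at (420,151)/(565,450). I'll fit the case pose from the outline, channel and pad contours in both views.

```bash
cat > fit.py <<'E'
from h import *
from scipy.optimize import least_squares
def rect(x0,x1,y0,y1): return np.array([(x0,y0),(x1,y0),(x1,y1),(x0,y1)],np.float32)
L=np.array([(-80,90),(-80,-90),(60,-90),(60,-80),(-70,-80),(-70,90)],np.float32)/1000
def sdf(poly,P):
    d=[]
    for a,b in zip(poly,np.roll(poly,-1,0)):
        e=b-a; t=np.clip(((P-a)@e)/(e@e),0,1); d.append(np.linalg.norm(P-a-t[:,None]*e,axis=1))
    return np.min(d,0)
def toW(p,P): c,s=np.cos(p[2]),np.sin(p[2]); return P@np.array([[c,s],[-s,c]])+p[:2]
def toC(p,W): c,s=np.cos(p[2]),np.sin(p[2]); return (W-p[:2])@np.array([[c,-s],[s,c]])
def fitp(poly,W,p0):
    r=least_squares(lambda p:sdf(poly,toC(p,W))*1000,p0,loss="soft_l1",x_scale=[.01,.01,.05]); return r.x,np.median(sdf(poly,toC(r.x,W)))*1000
E
python3 - <<'E'
from fit import *
p0=np.array([0.605,-0.015,0.08])
for n in("c1","c2"):
    im=np.load(n+".npz")["im"]; C=wcam(n+".npz"); g=cv2.cvtColor(im,cv2.COLOR_RGB2GRAY)
    W=unproj(C,np.argwhere(np.ones(g.shape))[:,::-1],.03)[:,:2]; loc=toC(p0,W).reshape(g.shape+(2,))
    hs=cv2.cvtColor(im,cv2.COLOR_RGB2HSV); white=((hs[...,1]<40)&(g>130)).astype(np.uint8)
    near=(abs(loc[...,0])<.125)&(abs(loc[...,1])<.155)
    cs=max(cv2.findContours(white*near.astype(np.uint8),cv2.RETR_EXTERNAL,cv2.CHAIN_APPROX_NONE)[0],key=cv2.contourArea)
    ins=(abs(loc[...,0])<.09)&(abs(loc[...,1])<.12)
    dk=((g<125)&ins).astype(np.uint8)
    N,lab,stt,cen=cv2.connectedComponentsWithStats(dk); o=np.argsort(-stt[1:,4])[:3]+1
    print(n,stt[o].tolist())
    print(" case",fitp(rect(-.1,.1,-.13,.13),unproj(C,cs[:,0],.03)[:,:2],p0))
    for i in o[:2]:
        c=max(cv2.findContours((lab==i).astype(np.uint8),cv2.RETR_EXTERNAL,cv2.CHAIN_APPROX_NONE)[0],key=len)[:,0]
        if stt[i,2]>90:
            for z in(.027,.03): print(" chan",z,fitp(L,unproj(C,c,z)[:,:2],p0))
        else:
            W=unproj(C,c,.033)[:,:2]; r=fitp(rect(-.035,.035,-.025,.025),W,[*W.mean(0),.08]); print(" pad",r, "in case")
    c=[d for d in finder.recognise("pin","wrist")][:2] if n=="c2" else []; print([(d["centre"],d["p"]) for d in c])
E
```

```text
c1 [[243, 93, 47, 61, 2491], [187, 36, 154, 127, 2105], [182, 190, 90, 8, 216]]
 case (array([ 0.59272698, -0.00889176,  0.04767907]), np.float64(0.8878526316128043))
 pad (array([ 0.60806853, -0.01156619,  0.04778066]), np.float64(0.6070933502129994)) in case
 chan 0.027 (array([ 0.59303709, -0.00932024,  0.05486593]), np.float64(0.7627221028161976))
 chan 0.03 (array([ 0.59336614, -0.00838276,  0.05548827]), np.float64(0.8251134418782023))
[]
c2 [[359, 93, 44, 60, 2450], [307, 36, 154, 127, 2112], [288, 191, 85, 7, 199]]
 case (array([ 0.59284983, -0.00897033,  0.04810928]), np.float64(0.7966899586489741))
 pad (array([ 0.60819413, -0.01226424,  0.04142327]), np.float64(0.38193194852918305)) in case
 chan 0.027 (array([ 0.59309377, -0.00841573,  0.05379003]), np.float64(0.7592421887702601))
 chan 0.03 (array([ 0.59344409, -0.00841589,  0.05476331]), np.float64(0.8077578467043256))
[([0.6054, 0.0843, 0.0625], 0.73)]
```

```bash
python3 -c "
from h import *
print(np.round(status.get_state()['joint_positions'],3))"
python3 -m creep '0.7 0.6 0 0.25; 0.7 0.6 0 0.25; 0.3 0.6 0 0.25; 0 0 0 0'
python3 -c "
from h import *
print(np.round(status.get_state()['joint_positions'],3))"
```

```text
[-2.130e-01  2.740e-01  1.157e+00  1.000e-03  1.710e+00 -1.788e+00]
time: 5.83
tool_pos: [0.6152, -0.0378, 0.2827]
eef_rot: [0.188, 0.982, 0.001, 0.0]
contact_force: [0.1, -0.3, 0.2]
grip_width: 0.0557
finger_force: 0.0
[-0.145  0.156  1.292  0.002  1.694 -1.339]
```

```bash
python3 -m creep '0 0 0 0.25; 0 0 0 0.25; 0 0 0 0.25; 0 0 0 0.25; 0 0 0 0.25; 0 0 0 0.25; 0 0 0 0.25; 0 0 0 0.25; 0 0 0 0.25; 0 0 0 0.25; 0 0 0 0.25; 0 0 0 0.25; 0 0 0 0.25; 0 0 0 0.25; 0 0 0 0.25; 0 0 0 0.25; 0 0 0 0.25; 0 0 0 0.25; 0 0 0 0.25; 0 0 0 0.25'
python3 -m creep '0 0 0 0.25; 0 0 0 0.25; 0 0 0 0.03; -0.65 0 0 0; -0.65 0 0 0; -0.65 0 0 0; -0.65 0 0 0; 0 0 0 0; 0 0 0 0'
cat >> fit.py <<'E'
def casefit(im,C,p0=np.array([0.593,-0.009,0.05])):
    g=cv2.cvtColor(im,cv2.COLOR_RGB2GRAY)
    W=unproj(C,np.argwhere(np.ones(g.shape))[:,::-1],.03)[:,:2]; loc=toC(p0,W).reshape(g.shape+(2,))
    hs=cv2.cvtColor(im,cv2.COLOR_RGB2HSV); white=((hs[...,1]<40)&(g>130)).astype(np.uint8)
    near=(abs(loc[...,0])<.125)&(abs(loc[...,1])<.155)
    cs=max(cv2.findContours(white*near.astype(np.uint8),cv2.RETR_EXTERNAL,cv2.CHAIN_APPROX_NONE)[0],key=cv2.contourArea)
    print(" case",fitp(rect(-.1,.1,-.13,.13),unproj(C,cs[:,0],.03)[:,:2],p0))
    ins=(abs(loc[...,0])<.09)&(abs(loc[...,1])<.12)
    N,lab,stt,cen=cv2.connectedComponentsWithStats(((g<125)&ins).astype(np.uint8)); o=np.argsort(-stt[1:,4])[:2]+1
    for i in o:
        c=max(cv2.findContours((lab==i).astype(np.uint8),cv2.RETR_EXTERNAL,cv2.CHAIN_APPROX_NONE)[0],key=len)[:,0]
        if stt[i,2]>90: print(" chan",fitp(L,unproj(C,c,.03)[:,:2],p0))
        else:
            W=unproj(C,c,.033)[:,:2]; print(" pad",fitp(rect(-.035,.035,-.025,.025),W,[*W.mean(0),.05]))
E
python3 - <<'E'
from fit import *
print(status.get_state()["tool_pos"])
casefit(*look("c3"))
E
```

```text
time: 7.5
tool_pos: [0.6162, -0.0413, 0.282]
eef_rot: [0.991, 0.133, 0.0, -0.0]
contact_force: [-0.1, -0.2, -0.7]
grip_width: 0.0556
finger_force: 0.0
time: 8.25
tool_pos: [0.5511, -0.042, 0.2825]
eef_rot: [1.0, 0.004, 0.001, 0.0]
contact_force: [0.7, -0.6, -0.4]
grip_width: 0.0555
finger_force: 0.0
[ 0.55112039 -0.0419754   0.28248208]
 case (array([ 0.5932188 , -0.00907754,  0.0477394 ]), np.float64(0.8817519008491383))
 pad (array([ 0.6083805 , -0.01170172,  0.04435601]), np.float64(0.46911596766021685))
 chan (array([ 0.59294043, -0.00835212,  0.05094402]), np.float64(0.8008918842132196))
```

The case pose agrees to under 0.5 mm across both tool headings: (0.593, -0.0087), yaw 0.049. Next, the stylus.

```bash
python3 -m creep '-0.1 -0.83 0 -0.14; -0.1 -0.83 0 0; -0.1 -0.83 0 0; -0.1 -0.83 0 0; -0.1 -0.83 0 0; -0.1 -0.83 0 0; -0.1 -0.83 0 0; -0.1 -0.83 0 0; -0.1 -0.83 0 0; -0.1 -0.83 0 0; -0.1 -0.83 0 0; -0.1 -0.83 0 0; -0.1 -0.83 0 0; -0.1 -0.83 0 0; -0.1 -0.83 0 0; -0.1 -0.83 0 0; -0.1 -0.83 0 0; -0.1 -0.83 0 0; -0.1 -0.83 0 0; -0.1 -0.83 0 0'
cat >> h.py <<'E'
def need(x,y,z,yaw=None,half=True):
    st=status.get_state(); R=Ro.from_quat(st["eef_rot"]).as_matrix(); a=np.arctan2(R[1,0],R[0,0])
    d=np.array([x,y,z])-st["tool_pos"]; t=0
    if yaw is not None:
        t=-(yaw-a); t=(t+np.pi/2)%np.pi-np.pi/2 if half else (t+np.pi)%(2*np.pi)-np.pi; a-=t
    Rz=np.array([[np.cos(a),np.sin(a),0],[np.sin(a),-np.cos(a),0],[0,0,-1]])
    print("t",round(st["time"],2),"pos",st["tool_pos"].round(4) if hasattr(st["tool_pos"],"round") else st["tool_pos"],"yaw",round(a+t,4),"turn units",round(t/.5,3),"then shift units",(Rz.T@d/.025).round(2))
E
python3 -c "
from h import *
need(.4993,.371,.2,.0785)"
```

```text
time: 9.97
tool_pos: [0.4722, 0.3699, 0.2815]
eef_rot: [0.999, 0.038, -0.0, 0.0]
contact_force: [0.7, 1.7, 0.1]
grip_width: 0.0563
finger_force: 0.0
t 9.97 pos [0.4722 0.3699 0.2815] yaw 0.0764 turn units -0.004 then shift units [1.09 0.04 3.26]
```

```bash
python3 -m creep '0.55 0.02 0.8 0; 0.54 0.02 0.8 0; 0 0 0.8 0; 0 0 0.8 0; 0 0 0.8 0; 0 0 0.8 0; 0 0 0.8 0; 0 0 0.8 0; 0 0 0.8 0; 0 0 0.8 0; 0 0 0.14 0; 0 0 0 0; 0 0 0 0'
python3 -m creep '0 0 0 0; 0 0 0 0; 0 0 0 0; 0 0 0 0; 0 0 0 0; 0 0 0 0; 0 0 0 0; 0 0 0 0' 0
python3 -c "
from h import *
need(.4993,.371,.25,.05)"
```

```text
time: 11.05
tool_pos: [0.4996, 0.3696, 0.0789]
eef_rot: [0.999, 0.037, 0.0, -0.0]
contact_force: [0.9, 0.3, 0.6]
grip_width: 0.0563
finger_force: 0.0
time: 11.72
tool_pos: [0.4993, 0.3693, 0.0787]
eef_rot: [0.999, 0.037, 0.0, -0.0]
contact_force: [-0.2, 0.7, 1.1]
grip_width: 0.0199
finger_force: 29.8
t 11.72 pos [0.4993 0.3693 0.0787] yaw 0.0738 turn units 0.048 then shift units [ 0.   -0.07 -6.85]
```

```bash
python3 -m creep '0 0 -0.3 0; 0 0 -0.6 0; 0 0 -0.7 0; 0 0 -0.7 0; 0 0 -0.7 0; 0 0 -0.7 0; 0 0 -0.7 0; 0 0 -0.7 0; 0 0 -0.7 0; 0 0 -0.7 0; 0 0 0 0.05; 0 0 0 0; 0 0 0 0'
python3 - <<'E'
from h import *
im,C=look("s1")
st=status.get_state();T=st["tool_pos"]
print(proj(C,[[T[0],T[1],T[2]-.0727],[T[0],T[1],T[2]]]).round(1),st["contact_force"],T)
m=finder.cut_out("stylus","wrist");print([(d["p"],np.argwhere(d["mask"]).min(0),np.argwhere(d["mask"]).max(0)) for d in m])
u=proj(C,[T[0],T[1],T[2]-.0727])[0].astype(int);print(u)
c=im[max(0,u[1]-60):u[1]+60,u[0]-70:u[0]+70]; print(max(0,u[1]-60),u[0]-70)
save("s1z",cv2.resize(c,None,fx=5,fy=5,interpolation=cv2.INTER_CUBIC))
E
```

```text
time: 12.8
tool_pos: [0.499, 0.369, 0.2409]
eef_rot: [1.0, 0.025, -0.0, 0.0]
contact_force: [-0.2, 0.2, -0.7]
grip_width: 0.0198
finger_force: 29.8
[[316.1 199.7]
 [316.  235. ]] [-0.2077222   0.05669393 -1.22436586] [0.49876014 0.36889115 0.24026568]
[(0.66, array([198, 296]), array([291, 338]))]
[316 199]
139 246
```

View pics/s1z.png

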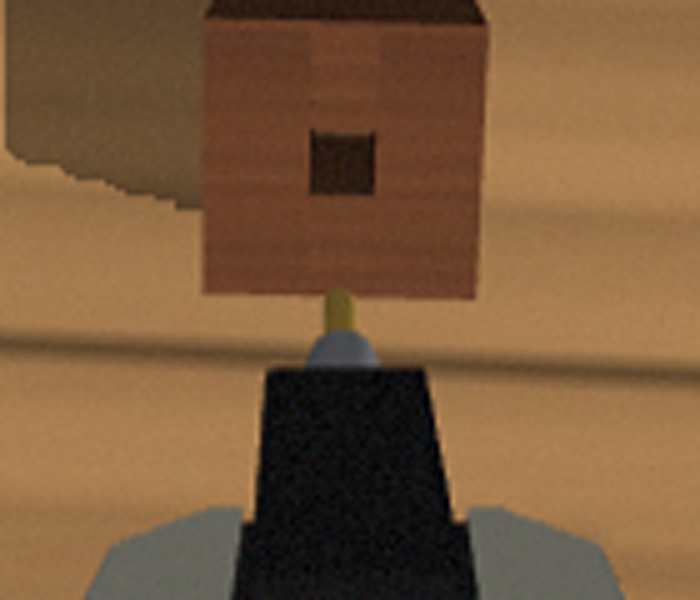

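The tip shows at crop (340,293), which is about 2 mm toward world +y of the finger line. The stand hole is at (342,163). I'll compute the stand centre from the hole, then move to the channel start.

```bash
python3 - <<'E'
from h import *
C=wcam("s1.npz"); print("hole",unproj(C,(314.0,171.2),.066),"tip",unproj(C,(313.6,199.6),.2403-.0727))
need(.514,.0707,.16,.049)
E
```

```text
hole [[0.49961395 0.37134029 0.066     ]] tip [[0.49876777 0.37090072 0.1676    ]]
t 12.9 pos [0.4987 0.3688 0.2399] yaw 0.0494 turn units 0.001 then shift units [ 0.03 11.94  3.2 ]
```

```bash
python3 -m creep '0 0.796 0 0; 0 0.796 0.2 0; 0 0.796 0.2 0; 0 0.796 0.2 0; 0 0.796 0.2 0; 0 0.796 0.2 0; 0 0.796 0.2 0; 0 0.796 0.2 0; 0 0.796 0.2 0; 0 0.796 0.2 0; 0 0.796 0.2 0; 0 0.796 0.2 0; 0 0.796 0.2 0; 0 0.796 0.3 0; 0 0.796 0.5 0; 0 0 0 0; 0 0 0 0; 0 0 0 0'
python3 - <<'E'
from fit import *
need(.514,.0707,.110,.049)
im,C=look("s2")
T=status.get_state()["tool_pos"]; print(T)
P=np.c_[toW([.593,-.0087,.049],L),np.full(6,.03)]; q=proj(C,P).round().astype(np.int32); print(q.tolist())
tip=[T[0],T[1]+.002,T[2]-.0727]; u=proj(C,tip)[0]; print(u)
b=im.copy(); x,y=u.astype(int); x0,y0=x-70,max(0,y-60); z=cv2.resize(b[y0:y+50,x0:x+70],None,fx=5,fy=5,interpolation=cv2.INTER_CUBIC)
cv2.polylines(z,[((proj(C,P)-[x0,y0]+.5)*5).round().astype(np.int32)],True,(255,0,0),1); cv2.circle(z,tuple(((u-[x0,y0]+.5)*5).astype(int)),3,(0,255,0),-1)
save("s2z",z)
E
```

```text
time: 14.4
tool_pos: [0.5135, 0.0714, 0.1608]
eef_rot: [1.0, 0.024, -0.0, -0.0]
contact_force: [0.8, -0.6, -0.8]
grip_width: 0.0198
finger_force: 29.8
t 14.4 pos [0.5135 0.0714 0.1608] yaw 0.0487 turn units -0.001 then shift units [0.02 0.03 2.03]
[0.51377438 0.07167276 0.16117729]
[[310, 186], [499, 186], [523, 25], [511, 25], [490, 176], [310, 176]]
[313.1820585  199.23366722]
```

View pics/s2z.png

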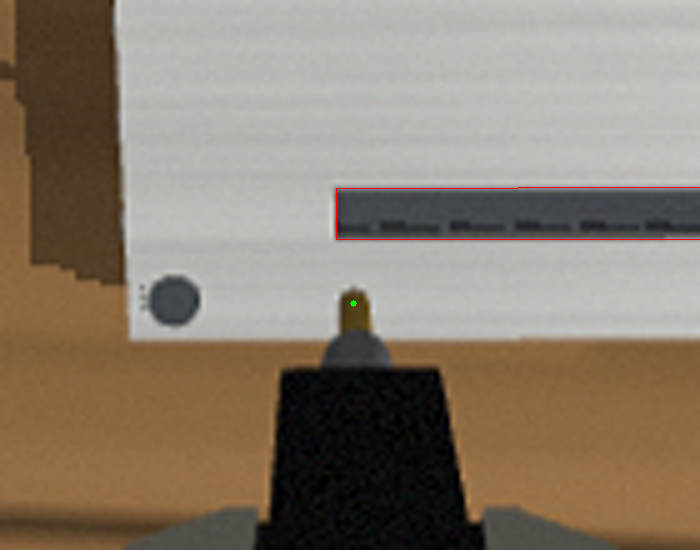

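The fitted channel outline lies on the real channel, and the predicted tip lies on the real tip. Next I descend and feel for the floor.

```bash
python3 -m creep '0.01 0.04 0.3 0; 0 0 0.4 0; 0 0 0.4 0; 0 0 0.4 0; 0 0 0.3 0; 0 0 0.2 0; 0 0 0 0; 0 0 0 0; 0 0 0 0'
python3 -m creep '0 0 0.1 0; 0 0 0.1 0; 0 0 0.1 0; 0 0 0.08 0; 0 0 0 0; 0 0 0 0; 0 0 0 0'
python3 -c "
from h import *
need(.514,.0705,.0975,.049)"
```

```text
time: 15.2
tool_pos: [0.5144, 0.07, 0.1114]
eef_rot: [1.0, 0.024, 0.0, -0.0]
contact_force: [-0.5, 0.0, -0.9]
grip_width: 0.0197
finger_force: 29.8
time: 15.78
tool_pos: [0.514, 0.07, 0.1015]
eef_rot: [1.0, 0.024, -0.0, 0.0]
contact_force: [0.2, 1.2, -1.4]
grip_width: 0.0198
finger_force: 29.8
t 15.78 pos [0.514  0.07   0.1015] yaw 0.0488 turn units -0.0 then shift units [-0.   -0.02  0.16]
```

```bash
python3 -m creep '0 0 0.08 0; 0 0 0.06 0; 0 0 0 0; 0 0 0 0; 0 0 0 0'
python3 -m creep '0 0 0.02 0; 0 0 0 0; 0 0 0 0'
python3 -m creep '0 0 0.02 0; 0 0 0 0; 0 0 0 0'
python3 -m creep '0 0 0.02 0; 0 0 0 0; 0 0 0 0'
```

```text
time: 16.2
tool_pos: [0.514, 0.07, 0.0979]
eef_rot: [1.0, 0.024, -0.0, 0.0]
contact_force: [0.2, 0.7, -0.5]
grip_width: 0.02
finger_force: 29.8
time: 16.45
tool_pos: [0.5141, 0.07, 0.0974]
eef_rot: [1.0, 0.024, 0.0, 0.0]
contact_force: [-1.4, -0.5, -1.2]
grip_width: 0.0198
finger_force: 29.8
time: 16.7
tool_pos: [0.514, 0.07, 0.0969]
eef_rot: [1.0, 0.024, -0.0, -0.0]
contact_force: [0.5, -0.2, -0.3]
grip_width: 0.0198
finger_force: 29.8
time: 16.95
tool_pos: [0.5141, 0.07, 0.0965]
eef_rot: [1.0, 0.024, 0.0, 0.0]
contact_force: [0.0, 0.8, 0.2]
grip_width: 0.02
finger_force: 29.8
```

```bash
python3 -m creep '0 0 0.02 0; 0 0 0 0; 0 0 0 0'
python3 -m creep '0 0 0.02 0; 0 0 0 0; 0 0 0 0'
```

```text
time: 17.2
tool_pos: [0.5144, 0.07, 0.0964]
eef_rot: [1.0, 0.024, 0.0, -0.0]
contact_force: [-0.4, 0.5, 3.3]
grip_width: 0.0199
finger_force: 29.8
time: 17.45
tool_pos: [0.5147, 0.07, 0.0963]
eef_rot: [1.0, 0.024, 0.001, 0.0]
contact_force: [-0.9, -0.3, 6.0]
grip_width: 0.0196
finger_force: 29.9
```

The floor was felt at TCP z 0.0965. I'll back off so the tip rides about 0.5 mm above it, then run the long leg.

```bash
python3 -m creep '0 0 -0.03 0; 0 0 -0.03 0; 0 0 0 0; 0 0 0 0'
python3 -m creep '0 0.05 0 0; 0 0.08 0 0; 0 0.11 0 0; 0 0.11 0 0; 0 0.11 0 0; 0 0.11 0 0; 0 0.11 0 0; 0 0.11 0 0; 0 0.11 0 0; 0 0.11 0 0; 0 0.11 0 0; 0 0.11 0 0; 0 0.11 0 0; 0 0.11 0 0; 0 0.11 0 0; 0 0.11 0 0; 0 0.11 0 0; 0 0.11 0 0; 0 0.11 0 0; 0 0.11 0 0'
python3 -c "
from h import *
need(.5223,-.0993,.097,.049)"
```

```text
time: 17.78
tool_pos: [0.5137, 0.07, 0.0965]
eef_rot: [1.0, 0.024, -0.0, 0.0]
contact_force: [-0.3, -0.4, -0.3]
grip_width: 0.0199
finger_force: 29.8
time: 19.45
tool_pos: [0.5166, 0.0171, 0.0969]
eef_rot: [1.0, 0.024, -0.0, -0.0]
contact_force: [0.7, 0.0, -1.5]
grip_width: 0.0202
finger_force: 29.8
t 19.45 pos [0.5166 0.0171 0.0969] yaw 0.0488 turn units -0.0 then shift units [-0.    4.66 -0.  ]
```

```bash
python3 -m creep '0 0.11 0 0; 0 0.11 0 0; 0 0.11 0 0; 0 0.11 0 0; 0 0.11 0 0; 0 0.11 0 0; 0 0.11 0 0; 0 0.11 0 0; 0 0.11 0 0; 0 0.11 0 0; 0 0.11 0 0; 0 0.11 0 0; 0 0.11 0 0; 0 0.11 0 0; 0 0.11 0 0; 0 0.11 0 0; 0 0.11 0 0; 0 0.11 0 0; 0 0.11 0 0; 0 0.11 0 0'
python3 -m creep '0 0.11 0 0; 0 0.11 0 0; 0 0.11 0 0; 0 0.11 0 0; 0 0.11 0 0; 0 0.11 0 0; 0 0.11 0 0; 0 0.11 0 0; 0 0.11 0 0; 0 0.11 0 0; 0 0.11 0 0; 0 0.11 0 0; 0 0.11 0 0; 0 0.11 0 0; 0 0.11 0 0; 0 0.11 0 0; 0 0.11 0 0; 0 0.11 0 0'
python3 -c "
from h import *
need(.5223,-.0993,.097,.049)"
```

```text
time: 21.12
tool_pos: [0.5193, -0.0379, 0.0969]
eef_rot: [1.0, 0.024, 0.0, 0.0]
contact_force: [-0.1, -0.2, -0.7]
grip_width: 0.0198
finger_force: 29.8
time: 22.62
tool_pos: [0.5217, -0.0873, 0.0969]
eef_rot: [1.0, 0.024, -0.0, -0.0]
contact_force: [-0.5, -0.1, -1.9]
grip_width: 0.0199
finger_force: 29.8
t 22.62 pos [ 0.5217 -0.0873  0.0969] yaw 0.0488 turn units -0.0 then shift units [ 0.    0.48 -0.  ]
```

```bash
python3 -m creep '0 0.11 0 0; 0 0.11 0 0; 0 0.11 0 0; 0 0.1 0 0; 0 0.06 0 0; 0.05 0 0 0; 0.08 0 0 0; 0.11 0 0 0; 0.11 0 0 0; 0.11 0 0 0; 0.11 0 0 0; 0.11 0 0 0; 0.11 0 0 0; 0.11 0 0 0; 0.11 0 0 0; 0.11 0 0 0; 0.11 0 0 0; 0.11 0 0 0; 0.11 0 0 0; 0.11 0 0 0'
python3 -m creep '0.11 0 0 0; 0.11 0 0 0; 0.11 0 0 0; 0.11 0 0 0; 0.11 0 0 0; 0.11 0 0 0; 0.11 0 0 0; 0.11 0 0 0; 0.11 0 0 0; 0.11 0 0 0; 0.11 0 0 0; 0.11 0 0 0; 0.11 0 0 0; 0.11 0 0 0; 0.11 0 0 0; 0.11 0 0 0; 0.11 0 0 0; 0.11 0 0 0'
python3 -c "
from h import *
need(.6521,-.0929,.097,.049)"
```

```text
time: 24.28
tool_pos: [0.5616, -0.0974, 0.0969]
eef_rot: [1.0, 0.024, 0.0, 0.0]
contact_force: [0.5, 0.7, -0.0]
grip_width: 0.0197
finger_force: 29.8
time: 25.78
tool_pos: [0.611, -0.095, 0.0969]
eef_rot: [1.0, 0.024, -0.0, 0.0]
contact_force: [0.4, 0.1, -0.6]
grip_width: 0.0196
finger_force: 29.8
t 25.78 pos [ 0.611  -0.095   0.0969] yaw 0.0488 turn units -0.0 then shift units [ 1.65 -0.   -0.  ]
```

```bash
python3 -m creep '0.11 0 0 0; 0.11 0 0 0; 0.11 0 0 0; 0.11 0 0 0; 0.11 0 0 0; 0.11 0 0 0; 0.11 0 0 0; 0.11 0 0 0; 0.11 0 0 0; 0.11 0 0 0; 0.11 0 0 0; 0.11 0 0 0; 0.11 0 0 0; 0.11 0 0 0; 0.08 0 0 0; 0.04 0 0 0; 0 0 0 0; 0 0 0 0; 0 0 0 0'
python3 -m creep '0 0 -0.1 0; 0 0 -0.15 0; 0 0 -0.6 0; 0 0 -0.7 0; 0 0 -0.7 0; 0 0 -0.7 0; 0 0 -0.7 0; 0 0 -0.7 0; 0 0 -0.7 0; 0 0 0 0; 0 0 0 0'
python3 -c "
from h import *
need(.4995,.3692,.21,.0738)"
```

```text
time: 27.37
tool_pos: [0.6521, -0.093, 0.0969]
eef_rot: [1.0, 0.024, -0.0, -0.0]
contact_force: [1.0, -0.5, -0.1]
grip_width: 0.0198
finger_force: 29.8
time: 28.28
tool_pos: [0.653, -0.0932, 0.2248]
eef_rot: [1.0, 0.024, 0.002, 0.0]
contact_force: [0.4, -0.3, -0.8]
grip_width: 0.0199
finger_force: 29.8
t 28.28 pos [ 0.653  -0.0932  0.2248] yaw 0.0488 turn units -0.05 then shift units [ -4.76 -18.9    0.59]
```

```bash
python3 -m creep '-0.218 -0.782 0 0; -0.218 -0.782 0 0; -0.218 -0.782 0 0; -0.218 -0.782 0 0; -0.218 -0.782 0 0; -0.218 -0.782 0 0; -0.218 -0.782 0 0; -0.218 -0.782 0 0; -0.218 -0.782 0 0; -0.218 -0.782 0 0; -0.218 -0.782 0 0; -0.218 -0.782 0 0; -0.218 -0.782 0 0; -0.218 -0.782 0 0; -0.218 -0.782 0 0; -0.218 -0.782 0 0; -0.218 -0.782 0 0; -0.218 -0.782 0 0; -0.218 -0.782 0 0; -0.218 -0.782 0 0'
python3 -m creep '-0.218 -0.782 0 0; -0.218 -0.782 0 0; -0.218 -0.782 0 0; -0.218 -0.782 0 0; 0 0 0 0; 0 0 0 0; 0 0 0 0; 0 0 0 0'
python3 - <<'E'
from h import *
need(.4996,.3693,.15)
im,C=look("s3"); T=status.get_state()["tool_pos"]
u=proj(C,[[T[0],T[1]+.002,T[2]-.0727],[.4996,.3713,.066]]); print(u)
h=cv2.cvtColor(im,cv2.COLOR_RGB2HSV)
m=((h[...,0]>18)&(h[...,0]<35)&(h[...,1]>150)).astype(np.uint8); x,y=u[0].astype(int); s=m[y-12:y+12,x-12:x+12]; a=np.argwhere(s); print(len(a),a.min(0)+[y-12,x-12],a.max(0)+[y-12,x-12])
g=cv2.cvtColor(im,cv2.COLOR_RGB2GRAY);x,y=u[1].astype(int); s=g[y-14:y+12,x-14:x+14]; a=np.argwhere(s<45); print(len(a),a.mean(0)+[y-14,x-14])
save("s3z",cv2.resize(im[y-40:y+60,x-60:x+60],None,fx=4,fy=4,interpolation=cv2.INTER_CUBIC))
E
```

```text
time: 29.95
tool_pos: [0.5229, 0.2928, 0.221]
eef_rot: [1.0, 0.024, -0.001, 0.001]
contact_force: [0.4, 0.0, -1.3]
grip_width: 0.0199
finger_force: 29.8
time: 30.62
tool_pos: [0.4987, 0.3683, 0.2224]
eef_rot: [1.0, 0.024, -0.0, 0.0]
contact_force: [0.3, -0.7, 0.0]
grip_width: 0.0201
finger_force: 29.8
t 30.62 pos [0.4987 0.3683 0.2224] yaw 0.048 turn units 0.0 then shift units [ 0.04 -0.04  2.9 ]
[[313.40179972 199.38198856]
 [313.07535205 174.70582331]]
43 [197 311] [204 316]
164 [174.73780488 313.02439024]
```

View pics/s3z.png

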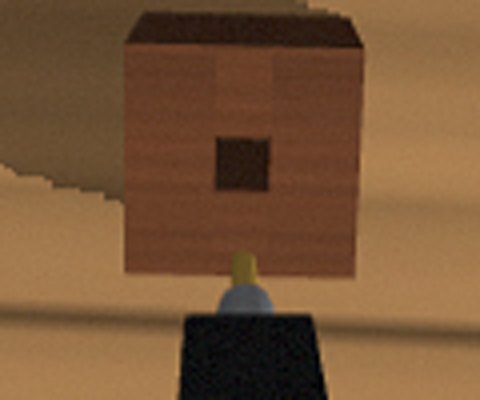

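```bash
python3 -m creep '0.04 -0.06 0.3 0; 0 0 0.6 0; 0 0 0.6 0; 0 0 0.6 0; 0 0 0.5 0; 0 0 0.2 0; 0 0 0.1 0; 0 0 0 0; 0 0 0.3 0; 0 0 0.3 0; 0 0 0.3 0; 0 0 0.3 0; 0 0 0.3 0; 0 0 0 0'
python3 -m creep '0 0 0.3 0; 0 0 0.3 0; 0 0 0.3 0; 0 0 0.2 0; 0 0 0.1 0; 0 0 0 0; 0 0 0 0'
python3 -c "
from h import *
need(.4996,.3699,.0787)"
```

```text
time: 31.83
tool_pos: [0.4983, 0.3701, 0.1106]
eef_rot: [1.0, 0.024, -0.001, 0.001]
contact_force: [0.2, -0.1, -0.5]
grip_width: 0.0196
finger_force: 29.8
time: 32.42
tool_pos: [0.4995, 0.3708, 0.0831]
eef_rot: [1.0, 0.024, -0.0, 0.0]
contact_force: [-0.6, 0.5, -1.0]
grip_width: 0.0201
finger_force: 29.8
t 32.42 pos [0.4995 0.3708 0.0831] yaw 0.0488 turn units 0.0 then shift units [0.   0.04 0.18]
```

```bash
python3 -m creep '0 0.02 0.08 0; 0 0 0.06 0; 0 0 0.02 0; 0 0 0 0; 0 0 0 0'
python3 -m creep '0 0 0 0; 0 0 0 0; 0 0 0 0; 0 0 0 0; 0 0 0 0' 0.5
python3 -m creep '0 0 -0.3 0; 0 0 -0.6 0; 0 0 -0.7 0; 0 0 -0.7 0; 0 0 -0.7 0; 0 0 -0.7 0; 0 0 -0.7 0; 0 0 -0.7 0; 0 0 -0.7 0; 0 0 -0.7 0; 0 0 -0.7 0; -0.3 0 -0.5 0; -0.5 0 0 0; 0 0 0 0; 0 0 0 0'
python3 - <<'E'
from h import *
im,C=look("s4"); need(.41,.233,.2,.07)
u=proj(C,[[.4996,.3713,.126],[.41,.233,.008]]);print(u)
for k in("stylus","plate0"):
    print(k,[(np.round(d["centre"],4).tolist(),round(d["p"],2)) for d in finder.recognise(k,"wrist")])
x,y=u[0].astype(int); save("s4z",cv2.resize(im[y-40:y+40,x-50:x+50],None,fx=4,fy=4,interpolation=cv2.INTER_CUBIC))
E
```

```text
time: 32.83
tool_pos: [0.4996, 0.3704, 0.0793]
eef_rot: [1.0, 0.024, 0.0, -0.0]
contact_force: [-0.1, 0.4, -0.3]
grip_width: 0.02
finger_force: 29.8
time: 33.25
tool_pos: [0.4996, 0.3704, 0.0793]
eef_rot: [1.0, 0.024, 0.0, -0.0]
contact_force: [-0.5, 0.4, -0.5]
grip_width: 0.0452
finger_force: 0.0
time: 34.5
tool_pos: [0.4791, 0.3695, 0.272]
eef_rot: [1.0, 0.025, 0.0, -0.0]
contact_force: [0.3, -0.7, -1.2]
grip_width: 0.0468
finger_force: 0.0
t 34.55 pos [0.4793 0.3693 0.2714] yaw 0.0492 turn units -0.042 then shift units [-3.15  5.24  2.86]
[[315.32800753 157.67108946]
 [413.17096617 211.98575885]]
stylus [([0.5028, 0.3724, 0.1259], 0.85)]
plate0 [([0.4122, 0.2382, 0.0073], 0.71), ([0.3346, -0.1025, 0.0062], 0.48), ([0.5068, 0.3716, 0.0682], 0.37)]
```

View pics/s4z.png

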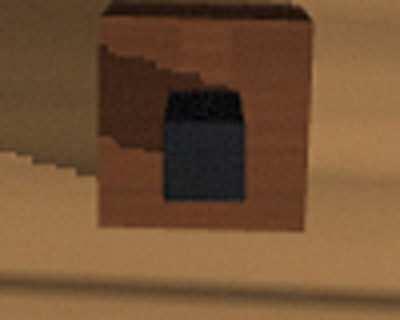

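The stylus stands upright in its stand. Now the plates, starting with the nearest at about (0.41, 0.235).

```bash
python3 -m creep '-0.49 0.754 0 0; -0.49 0.754 0.1 0; -0.49 0.754 0.2 0; -0.49 0.754 0.2 0; -0.49 0.754 0.2 0; -0.49 0.754 0.2 0; -0.49 0.754 0.1 0; 0 0 0 0; 0 0 0 0' 0.8
cat >> fit.py <<'E'
def platefit(im,C,xy,z=.008,yaw0=0.,rad=.06):
    g=cv2.cvtColor(im,cv2.COLOR_RGB2GRAY); hs=cv2.cvtColor(im,cv2.COLOR_RGB2HSV)
    W=unproj(C,np.argwhere(np.ones(g.shape))[:,::-1],z)[:,:2]; near=(np.linalg.norm(W-xy,axis=1)<rad).reshape(g.shape)
    m=((hs[...,1]<55)&(g>75)&near).astype(np.uint8); m=cv2.morphologyEx(m,cv2.MORPH_OPEN,np.ones((3,3)))
    c=max(cv2.findContours(m,cv2.RETR_EXTERNAL,cv2.CHAIN_APPROX_NONE)[0],key=cv2.contourArea)[:,0]
    P=unproj(C,c,z)[:,:2]; r=cv2.minAreaRect((P*1000).astype(np.float32))
    best=min((fitp(rect(-.033,.033,-.023,.023),P,[*P.mean(0),y]) for y in(yaw0,yaw0+.7,yaw0-.7,yaw0+1.57)),key=lambda t:t[1])
    print("plate",best[0].round(4),"res mm",round(best[1],2),"minrect",np.round(r[0],1),np.round(r[1],1),round(r[2],1),"px",c.min(0),c.max(0)); return best[0]
E
python3 - <<'E'
from fit import *
im,C=look("p1"); print(cam("wrist")[1][2]); p=platefit(im,C,[.411,.235]); need(p[0],p[1],.15,p[2])
E
```

```text
time: 35.4
tool_pos: [0.4003, 0.2327, 0.2463]
eef_rot: [1.0, 0.024, -0.0, 0.0]
contact_force: [0.5, 0.1, -0.6]
grip_width: 0.0744
finger_force: 0.0
[-0.29037601 -0.0130591  -0.95682351]
plate [0.4118 0.2361 0.0718] res mm 0.67 minrect [411.7 236.5] [66.5 45.3] 3.4 px [295 124] [332 178]
t 35.45 pos [0.4007 0.2334 0.2466] yaw 0.0479 turn units -0.048 then shift units [ 0.45 -0.08  3.87]
```

```bash
python3 -m creep '0.1 -0.04 0.5 -0.04; 0 0 0.7 0; 0 0 0.7 0; 0 0 0.7 0; 0 0 0.4 0; 0 0 0 0; 0 0 0 0'
python3 - <<'E'
from fit import *
im,C=look("p1b"); p=platefit(im,C,[.4118,.2361]); need(p[0],p[1],.003,p[2])
C1,C2=wcam("p1.npz"),C
for z in(.004,.008,.012): print(z,platefit(np.load("p1.npz")["im"],C1,[.4118,.2361],z)[:2]-platefit(im,C,[.4118,.2361],z)[:2])
E
```

```text
time: 36.03
tool_pos: [0.4026, 0.2347, 0.171]
eef_rot: [0.999, 0.035, -0.001, 0.0]
contact_force: [-0.1, 0.3, 0.4]
grip_width: 0.0738
finger_force: 0.0
plate [0.4119 0.2362 0.0768] res mm 0.54 minrect [411.8 236.2] [66.2 45.3] 4.5 px [293 133] [337 196]
t 36.08 pos [0.4032 0.2349 0.1721] yaw 0.0695 turn units -0.015 then shift units [ 0.35 -0.02  6.76]
plate [0.4112 0.2361 0.0714] res mm 0.45 minrect [411.1 236.5] [67.2 45.7] 3.4 px [295 124] [332 178]
plate [0.4112 0.2361 0.0777] res mm 0.38 minrect [410.9 236.2] [66.9 45.8] 4.5 px [293 133] [337 196]
0.004 [-1.70691639e-05  1.38989613e-05]
plate [0.4118 0.2361 0.0718] res mm 0.67 minrect [411.7 236.5] [66.5 45.3] 3.4 px [295 124] [332 178]
plate [0.4119 0.2362 0.0768] res mm 0.54 minrect [411.8 236.2] [66.2 45.3] 4.5 px [293 133] [337 196]
0.008 [-1.24056304e-04 -3.10960751e-05]
plate [0.4125 0.2361 0.0734] res mm 0.91 minrect [412.4 236.5] [65.9 44.9] 3.4 px [295 124] [332 178]
plate [0.4127 0.2362 0.0772] res mm 0.8 minrect [412.6 236.3] [65.4 44.8] 4.5 px [293 133] [337 196]
0.012 [-2.24241273e-04 -4.96268681e-05]
```

```bash
python3 -m creep '0.2 -0.01 0.6 -0.015; 0.14 0 0.8 0; 0 0 0.8 0; 0 0 0.8 0; 0 0 0.8 0; 0 0 0.8 0; 0 0 0.8 0; 0 0 0.7 0; 0 0 0.4 0; 0 0 0.2 0; 0 0 0.06 0; 0 0 0 0; 0 0 0 0'
python3 -c "
from h import *
need(.4119,.2362,.003,.0765)"
python3 -m creep '0 0 0 0; 0 0 0 0; 0 0 0 0; 0 0 0 0; 0 0 0 0; 0 0 0 0; 0 0 0 0; 0 0 0 0' 0.3
```

```text
time: 37.17
tool_pos: [0.4124, 0.2359, 0.004]
eef_rot: [0.999, 0.038, 0.001, -0.0]
contact_force: [-0.4, 0.7, 0.1]
grip_width: 0.0743
finger_force: 0.0
t 37.17 pos [0.4124 0.2359 0.004 ] yaw 0.0764 turn units -0.0 then shift units [-0.02 -0.01  0.04]
time: 37.83
tool_pos: [0.4113, 0.2354, 0.0027]
eef_rot: [0.999, 0.038, -0.0, 0.0]
contact_force: [0.1, -0.9, -0.6]
grip_width: 0.0288
finger_force: 0.0
```

The fingers closed on nothing, so I'll look again.

```bash
python3 - <<'E'
from fit import *
im,C=look("p1c"); print(proj(C,[[.4119,.2362,.008]]))
a=read_camera("top"); Ct=cam("top"); u=proj(Ct,[.4119,.2362,.008])[0].astype(int); print(u)
z=cv2.resize(a[u[1]-40:u[1]+40,u[0]-64:u[0]+64],(640,400),interpolation=cv2.INTER_CUBIC)
save("p1v",cv2.resize(np.vstack([im[:,:],z])[:,:],(480,600)))
E
```

```text
[[314.40492224 237.49700172]]
[226 248]
```

View pics/p1v.png

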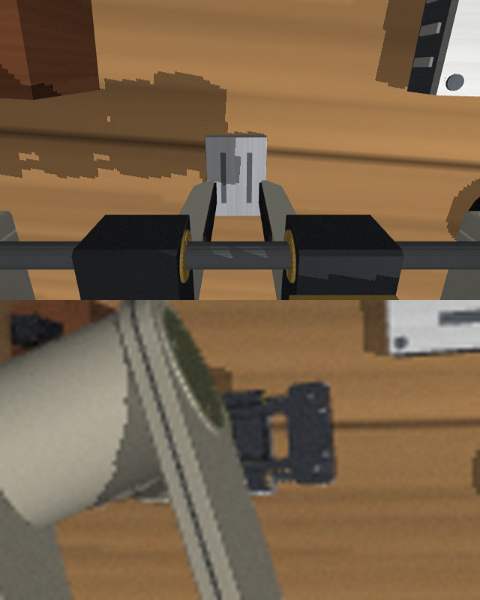

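```bash
python3 - <<'E'
from fit import *
im=np.load("p1c.npz")["im"];C=wcam("p1c.npz"); st=status.get_state(); print(st["tool_pos"],st["grip_width"],st["finger_force"],st["contact_force"])
T=st["tool_pos"]
for h in(0,.02,.04):
    for w in(.023,.0144): print(h,w,proj(C,[[T[0],T[1]+w,T[2]+h],[T[0],T[1]-w,T[2]+h]]).round(0).tolist())
u=(180,165,320,330); z=cv2.resize(im[165:300,240:400],None,fx=5,fy=5,interpolation=cv2.INTER_CUBIC)[:600,:800]; save("p1w",z)
E
```

```text
[0.41127703 0.23537274 0.00266343] 0.02779526093197354 0.0 [0.52841488 0.35839545 1.02917837]
0 0.023 [[277.0, 232.0], [354.0, 238.0]]
0 0.0144 [[292.0, 233.0], [340.0, 237.0]]
0.02 0.023 [[273.0, 246.0], [358.0, 252.0]]
0.02 0.0144 [[289.0, 247.0], [342.0, 251.0]]
0.04 0.023 [[268.0, 263.0], [362.0, 270.0]]
0.04 0.0144 [[286.0, 265.0], [345.0, 269.0]]
```

View pics/p1w.png

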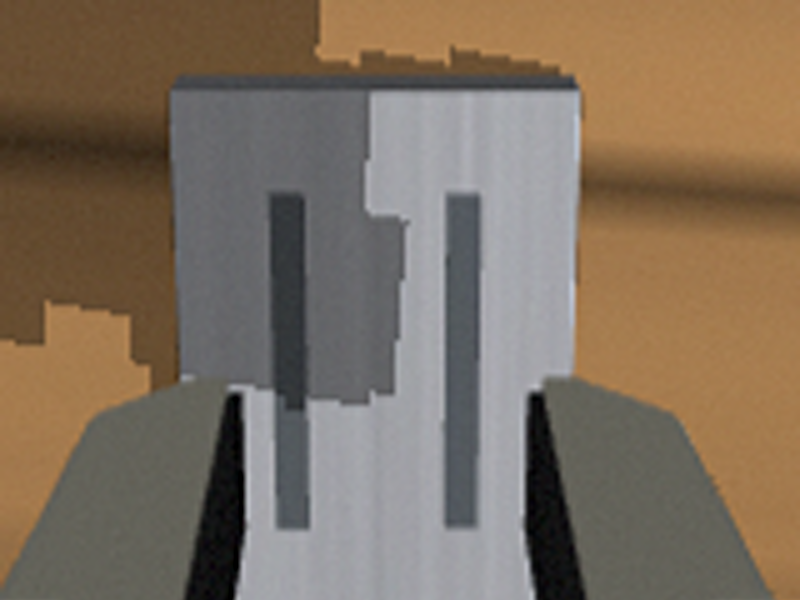

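The fingers closed above the plate, since in the picture they occlude its edges. So their real ends must sit higher than the TCP reading suggests. I'll open and feel downward carefully.

```bash
python3 -m creep '0 0 0 0; 0 0 0 0; 0 0 0 0; 0 0 0 0; 0 0 0 0; 0 0 0 0' 0.8
python3 -m creep '0 0 0.06 0; 0 0 0 0; 0 0 0 0'
python3 -m creep '0 0 0.04 0; 0 0 0 0; 0 0 0 0'
python3 -m creep '0 0 0.04 0; 0 0 0 0; 0 0 0 0'
```

```text
time: 38.43
tool_pos: [0.4113, 0.2354, 0.0027]
eef_rot: [0.999, 0.038, -0.0, 0.0]
contact_force: [0.4, 0.7, -0.4]
grip_width: 0.0636
finger_force: 0.0
time: 38.68
tool_pos: [0.4112, 0.2353, 0.001]
eef_rot: [0.999, 0.038, -0.0, 0.0]
contact_force: [0.1, -0.0, 0.4]
grip_width: 0.0745
finger_force: 0.0
time: 38.93
tool_pos: [0.4112, 0.2353, 0.0001]
eef_rot: [0.999, 0.038, -0.0, 0.0]
contact_force: [0.0, -0.9, -0.2]
grip_width: 0.0744
finger_force: 0.0
time: 39.18
tool_pos: [0.4112, 0.2353, -0.0009]
eef_rot: [0.999, 0.038, -0.0, 0.0]
contact_force: [-0.5, 0.2, -0.1]
grip_width: 0.0743
finger_force: 0.0
```

```bash
for i in 1; do :; done
python3 -m creep '0 0 0.06 0; 0 0 0 0; 0 0 0 0' | grep -E 'tool_pos|contact'
python3 -m creep '0 0 0.06 0; 0 0 0 0; 0 0 0 0' | grep -E 'tool_pos|contact'
python3 -m creep '0 0 0.06 0; 0 0 0 0; 0 0 0 0' | grep -E 'tool_pos|contact'
```

```text
tool_pos: [0.4112, 0.2353, -0.0025]
contact_force: [-0.6, 0.4, -1.5]
tool_pos: [0.4112, 0.2353, -0.0039]
contact_force: [-0.1, -0.6, 0.5]
tool_pos: [0.4112, 0.2353, -0.0055]
contact_force: [-0.2, -0.1, -0.4]
```

```bash
python3 -m creep '0 0 0.04 0; 0 0 0 0; 0 0 0 0' | grep -E 'tool_pos|contact'
python3 -m creep '0 0 0.04 0; 0 0 0 0; 0 0 0 0' | grep -E 'tool_pos|contact'
python3 -m creep '0 0 0.04 0; 0 0 0 0; 0 0 0 0' | grep -E 'tool_pos|contact'
python3 -m creep '0 0 0.04 0; 0 0 0 0; 0 0 0 0' | grep -E 'tool_pos|contact'
```

```text
tool_pos: [0.4112, 0.2353, -0.0064]
contact_force: [0.2, 0.1, -0.7]
tool_pos: [0.4113, 0.2354, -0.0074]
contact_force: [1.0, 0.6, -0.0]
tool_pos: [0.4112, 0.2353, -0.0084]
contact_force: [-0.8, -0.7, -0.4]
tool_pos: [0.4112, 0.2353, -0.0094]
contact_force: [0.7, -0.4, -0.2]
```

```bash
python3 -m creep '0 0 0 0; 0 0 0 0; 0 0 0 0; 0 0 0 0; 0 0 0 0; 0 0 0 0; 0 0 0 0' 0.3
```

```text
time: 41.52
tool_pos: [0.4113, 0.2354, -0.0093]
eef_rot: [0.999, 0.038, 0.0, -0.0]
contact_force: [0.4, -0.3, 0.3]
grip_width: 0.0324
finger_force: 0.0
```

```bash
python3 -m creep '0 0 0 0; 0 0 0 0; 0 0 0 0; 0 0 0 0; 0 0 0 0; 0 0 0 0; 0 0 0 0' 0.8 | grep -E 'grip_w'
python3 -m creep '0 0 0.06 0; 0 0 0.06 0; 0 0 0 0; 0 0 0 0' | grep -E 'tool_pos|contact'
python3 -m creep '0 0 0.06 0; 0 0 0.04 0; 0 0 0 0; 0 0 0 0' | grep -E 'tool_pos|contact'
python3 -m creep '0 0 0.04 0; 0 0 0.04 0; 0 0 0 0; 0 0 0 0' | grep -E 'tool_pos|contact'
```

```text
grip_width: 0.0724
tool_pos: [0.4111, 0.2353, -0.0125]
contact_force: [-0.3, 0.4, 0.9]
tool_pos: [0.4112, 0.2354, -0.0149]
contact_force: [0.3, -0.2, 1.2]
tool_pos: [0.4112, 0.2353, -0.0169]
contact_force: [-0.6, 0.1, -0.5]
```

```bash
python3 - <<'E'
from fit import *
im,C=look("p1d"); print(proj(C,[[.4119,.2362,.008]]))
save("p1dz",cv2.resize(im[130:330,200:440],None,fx=3,fy=3,interpolation=cv2.INTER_CUBIC))
E
```

```text
[[314.13443329 251.91385491]]
```

View pics/p1dz.png

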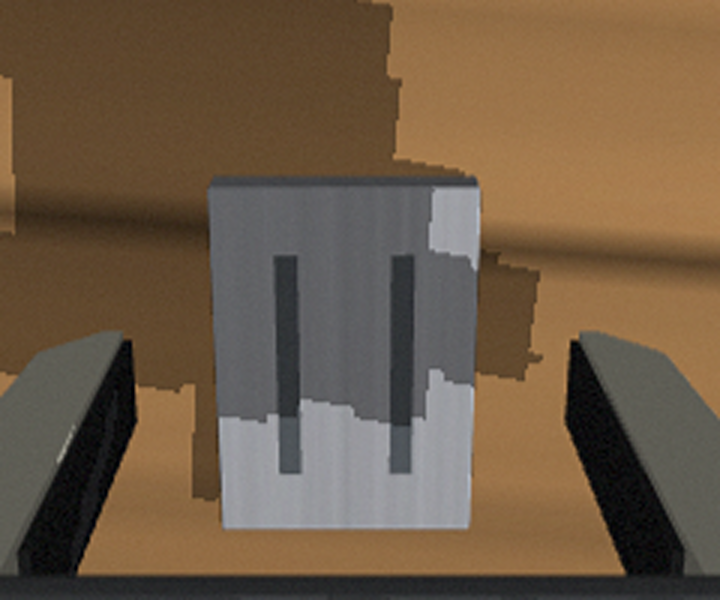

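Here the gap at the fingertips puts the real finger ends about 28 mm behind the reported TCP. The plate lies centred between them, and they are still about 11 mm above the bench. I'll use this offset from now on.

```bash
python3 -m creep '0 0 0.06 0; 0 0 0.06 0; 0 0 0 0; 0 0 0 0' | grep -E 'tool_pos|contact'
python3 -m creep '0.02 -0.03 0.06 0; 0 0 0 0; 0 0 0 0' | grep -E 'tool_pos|contact'
python3 -m creep '0 0 0.06 0; 0 0 0 0; 0 0 0 0' | grep -E 'tool_pos|contact'
python3 -m creep '0 0 0.04 0; 0 0 0 0; 0 0 0 0' | grep -E 'tool_pos|contact'
```

```text
tool_pos: [0.4111, 0.2353, -0.02]
contact_force: [-0.1, 0.1, 0.4]
tool_pos: [0.4117, 0.2362, -0.0214]
contact_force: [1.5, 0.1, -0.2]
tool_pos: [0.4116, 0.2361, -0.0229]
contact_force: [-0.5, 1.2, 0.3]
tool_pos: [0.4117, 0.2361, -0.0239]
contact_force: [0.3, -0.1, 0.1]
```

```bash
python3 -m creep '0 0 0 0; 0 0 0 0; 0 0 0 0; 0 0 0 0; 0 0 0 0; 0 0 0 0; 0 0 0 0' 0.3
```

```text
time: 44.82
tool_pos: [0.4117, 0.2362, -0.0238]
eef_rot: [0.999, 0.038, 0.0, -0.0]
contact_force: [0.1, -1.0, 1.2]
grip_width: 0.0447
finger_force: 30.0
```

Gripped at 44.7 mm. I'll lift and carry it to the pad.

```bash
python3 -m creep '0 0 -0.1 0; 0 0 -0.3 0; 0 0 -0.6 0; 0 0 -0.7 0; 0 0 -0.7 0; 0 0 -0.7 0; 0 0 -0.7 0; 0 0 -0.7 0; 0 0 -0.7 0; 0 0 -0.4 0.055; 0 0 0 0; 0 0 0 0'
python3 -c "
from h import *
need(.6080,-.0119,.1,.049)"
```

```text
time: 45.82
tool_pos: [0.4122, 0.2364, 0.1169]
eef_rot: [1.0, 0.025, 0.001, -0.0]
contact_force: [-0.5, 0.1, -2.5]
grip_width: 0.0449
finger_force: 30.0
t 45.82 pos [0.4122 0.2364 0.1169] yaw 0.0494 turn units 0.001 then shift units [ 7.34 10.3   0.68]
```

```bash
python3 -m creep '0.3 0.4 0 0; 0.52 0.73 0 0; 0.52 0.73 0 0; 0.52 0.73 0 0; 0.52 0.73 0 0; 0.52 0.73 0 0; 0.52 0.73 0 0; 0.52 0.73 0 0; 0.52 0.73 0 0; 0.52 0.73 0 0; 0.52 0.73 0 0; 0.52 0.73 0 0; 0.52 0.73 0 0; 0.52 0.73 0 0; 0.28 0.41 0.4 0; 0 0 0.28 0; 0 0 0 0; 0 0 0 0; 0 0 0 0'
python3 - <<'E'
from fit import *
need(.6080,-.0119,.0101,.049)
im,C=look("q1"); z=status.get_state()["tool_pos"][2]
platefit(im,C,[.608,-.012],z+.0318,.05,.05)
E
```

```text
time: 47.4
tool_pos: [0.6067, -0.0112, 0.0987]
eef_rot: [1.0, 0.025, -0.001, -0.0]
contact_force: [-0.4, 0.1, -2.0]
grip_width: 0.0447
finger_force: 30.0
t 47.4 pos [ 0.6067 -0.0112  0.0987] yaw 0.0498 turn units 0.002 then shift units [0.05 0.03 3.54]
plate [ 0.5615 -0.0138  0.0411] res mm 3.45 minrect [585.6 -12.7] [30.6 58.8] 2.8 px [262 270] [371 321]
```

```bash
python3 -m creep '0.05 0.03 0.3 0; 0 0 0.6 0; 0 0 0.6 0; 0 0 0.6 0; 0 0 0.5 0; 0 0 0.4 0; 0 0 0.3 0; 0 0 0.14 0; 0 0 0 0; 0 0 0 0; 0 0 0 0'
python3 -c "
from h import *
need(.6080,-.0119,.0095,.049)"
```

```text
time: 48.37
tool_pos: [0.6096, -0.0129, 0.0141]
eef_rot: [1.0, 0.024, 0.001, 0.0]
contact_force: [-0.7, -0.2, -1.3]
grip_width: 0.0451
finger_force: 30.0
t 48.37 pos [ 0.6096 -0.0129  0.0141] yaw 0.0488 turn units -0.0 then shift units [-0.06 -0.04  0.19]
```

```bash
python3 -m creep '-0.05 -0.04 0.1 0; 0 0 0.04 0; 0 0 0 0; 0 0 0 0; 0 0 0 0; 0 0 0 0'
python3 -c "
from h import *
need(.6080,-.0119,.0095,.049)"
```

```text
time: 48.87
tool_pos: [0.6076, -0.0118, 0.0098]
eef_rot: [1.0, 0.024, 0.0, 0.0]
contact_force: [0.2, -0.3, -1.0]
grip_width: 0.0451
finger_force: 30.0
t 48.87 pos [ 0.6076 -0.0118  0.0098] yaw 0.0488 turn units -0.0 then shift units [0.01 0.   0.01]
```

```bash
python3 -m creep '0.01 0 0.02 0; 0 0 0 0; 0 0 0 0'
python3 -m creep '0 0 0.02 0; 0 0 0 0; 0 0 0 0' | grep -E 'tool_pos|contact'
```

```text
time: 49.12
tool_pos: [0.6079, -0.0118, 0.0093]
eef_rot: [1.0, 0.024, 0.0, -0.0]
contact_force: [0.3, -0.2, -0.9]
grip_width: 0.0446
finger_force: 30.0
tool_pos: [0.608, -0.0118, 0.0092]
contact_force: [-3.2, 0.6, 4.8]
```

```bash
python3 -m creep '0 0 -0.01 0; 0 0 0 0; 0 0 0 0; 0 0 0 0; 0 0 0 0' 0.62 | grep grip
python3 -m creep '0 0 -0.3 0; 0 0 -0.6 0; 0 0 -0.7 0; 0 0 -0.7 0; 0 0 -0.7 0; 0 0 -0.7 0; 0 0 -0.7 0; -0.4 0 -0.7 0; -0.4 0 -0.4 0; 0 0 0 0; 0 0 0 0'
python3 - <<'E'
from fit import *
im,C=look("q2"); need(.392,-.236,.2,.07)
u=proj(C,[.6082,-.0118,.041])[0].astype(int); print(u)
x0,y0=u-[55,50]; save("q2z",cv2.resize(im[y0:y0+100,x0:x0+110],None,fx=5,fy=5,interpolation=cv2.INTER_CUBIC))
print("crop origin",x0,y0)
E
```

```text
grip_width: 0.0573
time: 50.7
tool_pos: [0.5885, -0.0128, 0.1476]
eef_rot: [1.0, 0.024, 0.001, 0.0]
contact_force: [-0.2, 0.0, -0.1]
grip_width: 0.058
finger_force: 0.0
t 50.75 pos [ 0.588  -0.0128  0.1464] yaw 0.0487 turn units -0.043 then shift units [-8.45  8.36 -2.14]
[315 166]
crop origin 260 116
```

View pics/q2z.png

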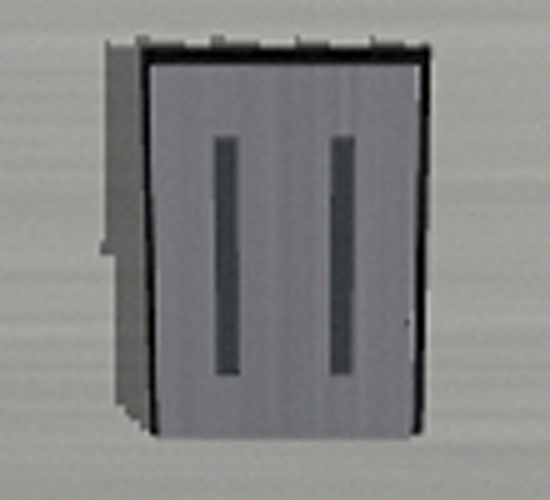

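The plate lies square on the pad with even side margins; its corners are at crop (148,65), (420,65), (412,436) and (158,436). Next I check its centre and go to the second plate.

```bash
python3 - <<'E'
from h import *
C=wcam("q2.npz"); A=np.array([(148,65),(420,65),(412,436),(158,436)])/5-.4+np.array([260,116]); X=unproj(C,A,.041)[:,:2]; print(X.round(4),X.mean(0))
P=unproj(C,np.array([(143,48),(430,46)])/5-.4+np.array([260,116]),.033);print(P)
E
python3 -m creep '-0.3 0.3 -0.3 0; -0.6 0.6 -0.3 0; -0.6 0.6 -0.3 0; -0.6 0.6 -0.3 0; -0.6 0.6 -0.3 0; -0.6 0.6 -0.3 0; -0.6 0.6 -0.2 0; -0.6 0.6 0 0; -0.6 0.6 0 0; -0.6 0.6 0 0; -0.6 0.6 0 0; -0.6 0.6 0 0; -0.6 0.6 0 0; -0.6 0.6 0 0; -0.5 0.4 0 0; 0 0 0 0; 0 0 0 0' 0.8
python3 - <<'E'
from fit import *
im,C=look("p2")
print([(np.round(d["centre"],4).tolist(),round(d["p"],2)) for d in finder.recognise("plate0","wrist")])
p=platefit(im,C,[.397,-.236]); need(p[0],p[1],.06,p[2])
E
```

```text
[[ 0.6398  0.0122]
 [ 0.642  -0.0335]
 [ 0.5766 -0.0367]
 [ 0.5745  0.0088]] [ 0.60824029 -0.01231115]
[[ 0.6418853   0.01373659  0.033     ]
 [ 0.6445965  -0.03567573  0.033     ]]
time: 52.17
tool_pos: [0.3827, -0.2359, 0.196]
eef_rot: [1.0, 0.023, -0.0, -0.0]
contact_force: [-0.0, 0.1, -0.5]
grip_width: 0.074
finger_force: 0.0
[([0.329, -0.1365, 0.007], 0.92), ([0.4777, -0.5178, 0.0125], 0.84), ([0.3646, -0.2129, 0.0055], 0.64)]
plate [ 0.3578 -0.2107  0.1621] res mm 0.69 minrect [ 362.1 -210.2] [57.7 45.9] 10.3 px [269 159] [315 208]
t 52.27 pos [ 0.3836 -0.2352  0.1962] yaw 0.0486 turn units -0.227 then shift units [-0.86 -1.13  5.45]
```

Plate 1 is centred to about 0.5 mm. The second plate has been knocked aside to about (0.363, -0.211), so I refit it there.

```bash
python3 - <<'E'
from fit import *
im=np.load("p2.npz")["im"];C=wcam("p2.npz"); p=platefit(im,C,[.36,-.211],.008,.16,.07); need(p[0]-.01,p[1],.12,p[2])
E
```

```text
plate [ 0.358  -0.2109  0.1779] res mm 0.56 minrect [ 358.  -210.9] [66. 46.] 10.2 px [269 159] [316 219]
t 52.27 pos [ 0.3836 -0.2352  0.1962] yaw 0.0486 turn units -0.259 then shift units [-1.23 -1.21  3.05]
```

```bash
python3 - <<'E'
from h import *
need(.3678,-.2091,.12,.178)
E
python3 -m creep '0 0 0.5 -0.2; -0.4 -0.59 0.6 -0.06; -0.44 -0.6 0.6 0; 0 0 0.6 0; 0 0 0.5 0; 0 0 0.2 0; 0 0 0 0; 0 0 0 0; 0 0 0 0' 0.6
python3 - <<'E'
from fit import *
im,C=look("p2b"); p=platefit(im,C,[.358,-.211],.008,.178,.07); c,s=np.cos(p[2]),np.sin(p[2]); need(p[0]+.01*c,p[1]+.01*s,-.0238,p[2])
save("p2bz",im[60:360])
E
```

```text
t 52.27 pos [ 0.3836 -0.2352  0.1962] yaw 0.0486 turn units -0.259 then shift units [-0.44 -1.14  3.05]
time: 53.02
tool_pos: [0.3586, -0.2098, 0.1224]
eef_rot: [0.996, 0.09, 0.0, 0.0]
contact_force: [0.8, -0.2, 0.3]
grip_width: 0.056
finger_force: 0.0
plate [ 0.3581 -0.2108  0.177 ] res mm 0.32 minrect [ 358.1 -210.8] [65.5 45.7] 10.2 px [292 151] [342 221]
t 53.07 pos [ 0.3586 -0.2099  0.1225] yaw 0.1791 turn units 0.004 then shift units [0.37 0.03 5.85]
```

View pics/p2bz.png

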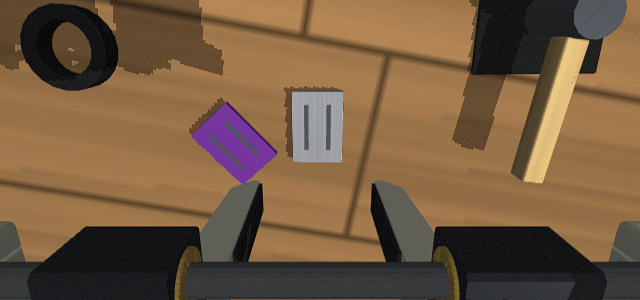

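The grey plate at (317,125) is upright in the tool frame, and the purple look-alike's corner at (277,153) is clear of the shifted grasp. Descending.

```bash
python3 -m creep '0.2 0.02 0.3 0; 0.17 0.01 0.6 0; 0 0 0.7 0; 0 0 0.7 0; 0 0 0.7 0; 0 0 0.7 0; 0 0 0.7 0; 0 0 0.6 0; 0 0 0.4 0; 0 0 0.3 0; 0 0 0.1 0; 0 0 0 0; 0 0 0 0; 0 0 0 0'
python3 -c "
from h import *
need(.3679,-.2090,-.0238,.177)"
```

```text
time: 54.23
tool_pos: [0.3679, -0.2093, -0.0227]
eef_rot: [0.996, 0.089, 0.001, 0.001]
contact_force: [-0.0, 0.3, -0.3]
grip_width: 0.056
finger_force: 0.0
t 54.23 pos [ 0.3679 -0.2093 -0.0227] yaw 0.1788 turn units 0.004 then shift units [ 0.   -0.01  0.05]
```

```bash
python3 -m creep '0 0 0.03 0; 0 0 0 0; 0 0 0 0; 0 0 0 0; 0 0 0 0; 0 0 0 0' 0.3
python3 -m creep '0 0 -0.1 0; 0 0 -0.3 0; 0 0 -0.6 0; 0 0 -0.7 0; 0 0 -0.7 0; 0 0 -0.7 0; 0 0 -0.7 0; 0 0 -0.7 0; 0 0 -0.7 0; 0 0 -0.5 0; 0 0 0 0.13; 0 0 0 0.13; 0 0 0 0; 0 0 0 0'
python3 -c "
from h import *
need(.6082+.00999,-.0121+.0005,.1,.049)"
```

```text
time: 54.73
tool_pos: [0.3676, -0.209, -0.0238]
eef_rot: [0.996, 0.089, 0.0, 0.0]
contact_force: [-1.0, -0.7, 5.3]
grip_width: 0.0449
finger_force: 30.0
time: 55.9
tool_pos: [0.3668, -0.2085, 0.1181]
eef_rot: [1.0, 0.025, -0.0, -0.0]
contact_force: [-0.7, 0.7, -1.8]
grip_width: 0.0449
finger_force: 30.0
t 55.9 pos [ 0.3668 -0.2085  0.1181] yaw 0.0507 turn units 0.003 then shift units [10.43 -7.37  0.72]
```

```bash
python3 -m creep '0.33 -0.23 0 0; 0.66 -0.47 0 0; 0.66 -0.47 0 0; 0.66 -0.47 0 0; 0.66 -0.47 0 0; 0.66 -0.47 0 0; 0.66 -0.47 0 0; 0.66 -0.47 0 0; 0.66 -0.47 0 0; 0.66 -0.47 0 0; 0.66 -0.47 0 0; 0.66 -0.47 0 0; 0.66 -0.47 0 0; 0.66 -0.47 0 0; 0.66 -0.47 0.3 0; 0.66 -0.47 0.5 0; 0.2 -0.09 0.5 0; 0 0 0 0; 0 0 0 0; 0 0 0 0'
python3 -c "
from h import *
need(.6179,-.0116,.0185,.049)"
```

```text
time: 57.57
tool_pos: [0.6179, -0.0123, 0.0856]
eef_rot: [1.0, 0.024, -0.0, 0.0]
contact_force: [-0.4, 0.0, -1.6]
grip_width: 0.0447
finger_force: 30.0
t 57.57 pos [ 0.6179 -0.0123  0.0856] yaw 0.049 turn units 0.0 then shift units [-0.   -0.03  2.68]
```

```bash
python3 -m creep '0 -0.03 0.3 0; 0 0 0.5 0; 0 0 0.5 0; 0 0 0.4 0; 0 0 0.4 0; 0 0 0.3 0; 0 0 0.2 0; 0 0 0.06 0; 0 0 0 0; 0 0 0 0; 0 0 0 0; 0 0 0 0'
python3 -c "
from h import *
need(.6179,-.0116,.0175,.049)"
```

```text
time: 58.57
tool_pos: [0.6192, -0.0113, 0.02]
eef_rot: [1.0, 0.024, 0.001, 0.0]
contact_force: [0.4, -1.0, -1.9]
grip_width: 0.0446
finger_force: 30.0
t 58.57 pos [ 0.6192 -0.0113  0.02  ] yaw 0.0488 turn units -0.0 then shift units [-0.05  0.01  0.1 ]
```

```bash
python3 -m creep '-0.05 0.01 0.04 0; 0 0 0.02 0; 0 0 0 0; 0 0 0 0; 0 0 0 0'  | grep -E 'tool_pos|contact'
python3 -m creep '0 0 0.02 0; 0 0 0 0; 0 0 0 0' | grep -E 'tool_pos|contact'
python3 -m creep '0 0 0.02 0; 0 0 0 0; 0 0 0 0' | grep -E 'tool_pos|contact'
```

```text
tool_pos: [0.6173, -0.0115, 0.0177]
contact_force: [-0.2, -0.5, -1.5]
tool_pos: [0.6174, -0.0115, 0.0173]
contact_force: [0.5, 0.3, -1.2]
tool_pos: [0.6175, -0.0115, 0.0172]
contact_force: [-2.7, 0.7, 4.8]
```

```bash
python3 -m creep '0 0 -0.01 0; 0 0 0 0; 0 0 0 0; 0 0 0 0; 0 0 0 0' 0.62 | grep grip
python3 -m creep '0 0 -0.3 0; 0 0 -0.6 0; 0 0 -0.7 0; 0 0 -0.7 0; 0 0 -0.7 0; 0 0 -0.7 0; -0.4 0 -0.7 0; -0.4 0 -0.7 0; -0.4 0 -0.4 0; 0 0 0 0; 0 0 0 0'
cat >> fit.py <<'E'
def slits(im,C,xy,z):
    g=cv2.GaussianBlur(cv2.cvtColor(im,cv2.COLOR_RGB2GRAY),(3,3),0)
    W=unproj(C,np.argwhere(np.ones(g.shape))[:,::-1],z)[:,:2].reshape(g.shape+(2,)); l=toC(np.array([*xy,.049]),W)
    near=(abs(l[...,0])<.028)&(abs(l[...,1])<.0185); t=(np.percentile(g[near],5)+np.median(g[near]))/2
    N,lab,s,c=cv2.connectedComponentsWithStats(((g<t)&near).astype(np.uint8)); o=np.argsort(-s[1:,4])[:2]+1
    P=unproj(C,c[o],z)[:,:2]; P=P[np.argsort(P[:,1])]; d=P[1]-P[0]
    print("slits",P.mean(0).round(4),"yaw",round(np.arctan2(-d[0],d[1]),3),"gap",np.linalg.norm(d).round(4),s[o,4])
E
python3 - <<'E'
from fit import *
slits(np.load("q2.npz")["im"],wcam("q2.npz"),[.6082,-.0122],.041)
im,C=look("q3"); slits(im,C,[.6082,-.0122],.049); need(.596,-.28,.2,.0)
E
```

```text
grip_width: 0.0579
time: 60.82
tool_pos: [0.588, -0.0131, 0.1556]
eef_rot: [1.0, 0.024, 0.001, 0.0]
contact_force: [0.2, -0.9, -0.1]
grip_width: 0.0574
finger_force: 0.0
slits [ 0.608  -0.0122] yaw 0.103 gap 0.0201 [228 220]
slits [ 0.6079 -0.0124] yaw 0.12 gap 0.0201 [217 211]
t 60.87 pos [ 0.5876 -0.013   0.1544] yaw 0.0487 turn units 0.097 then shift units [ 0.34 10.68 -1.82]
```

```bash
python3 -m creep '0 0.4 0 0; 0 0.8 0 0; 0 0.8 0 0; 0 0.8 0 0; 0 0.8 0 0; 0 0.8 0 0; 0 0.8 0 0; 0 0.8 0 0; 0 0.8 0 0; 0 0.8 0 0; 0 0.8 0 0; 0 0.8 0 0; 0 0.8 0 0; 0 0.5 0 0.05; 0 0.2 0 0; 0 0 0 0; 0 0 0 0'
python3 - <<'E'
from fit import *
im,C=look("p3")
L=[(d["centre"],d["p"]) for d in finder.recognise("plate0","wrist")]; print([(np.round(a,4).tolist(),round(b,2)) for a,b in L])
p=platefit(im,C,np.array([.597,-.28]),.008,0,.06); need(p[0],p[1],.09,p[2])
for k in("capacitor","screwdriver"): print(k,[(np.round(d["centre"],3).tolist(),round(d["p"],2)) for d in finder.recognise(k,"wrist")][:2])
E
```

```text
time: 62.28
tool_pos: [0.6001, -0.2797, 0.1538]
eef_rot: [1.0, 0.012, -0.0, -0.0]
contact_force: [0.4, 1.3, 0.8]
grip_width: 0.058
finger_force: 0.0
[([0.6099, -0.0264, 0.0469], 0.96), ([0.6275, -0.4062, 0.0078], 0.78), ([0.496, -0.5092, 0.0072], 0.64), ([0.6032, -0.2771, 0.0097], 0.59)]
plate [ 0.6004 -0.2809 -0.0902] res mm 0.55 minrect [ 600.4 -280.9] [45.8 65.9] 84.9 px [292 143] [344 211]
t 62.38 pos [ 0.6004 -0.2791  0.1543] yaw 0.0248 turn units 0.23 then shift units [0.01 0.07 2.57]
capacitor [([0.521, -0.25, 0.034], 0.77), ([0.598, -0.077, 0.032], 0.29)]
screwdriver [([0.712, -0.227, 0.025], 0.75)]
```

```bash
python3 -m creep '0 0.07 0.3 0.115; 0 0 0.7 0.115; 0 0 0.7 0; 0 0 0.7 0; 0 0 0.7 0; 0 0 0.7 0; 0 0 0.7 0; 0 0 0.7 0; 0 0 0.6 0; 0 0 0.5 0; 0 0 0.4 0; 0 0 0.1 0; 0 0 0 0; 0 0 0 0; 0 0 0 0'
python3 -c "
from h import *
need(.6004,-.2809,-.0236,-.0902)"
```

```text
time: 63.73
tool_pos: [0.6013, -0.2825, -0.0142]
eef_rot: [0.999, -0.046, 0.001, 0.0]
contact_force: [0.5, -1.2, 0.4]
grip_width: 0.0578
finger_force: 0.0
t 63.73 pos [ 0.6013 -0.2825 -0.0142] yaw -0.0913 turn units -0.002 then shift units [-0.04 -0.06  0.38]
```

```bash
python3 -m creep '-0.03 -0.06 0.2 0; 0 0 0.12 0; 0 0 0 0; 0 0 0 0; 0 0 0 0; 0 0 0 0'
python3 -c "
from h import *
need(.6004,-.2809,-.0236,-.0902)"
```

```text
time: 64.23
tool_pos: [0.5998, -0.2804, -0.0234]
eef_rot: [0.999, -0.046, 0.0, 0.0]
contact_force: [0.2, -0.2, 0.1]
grip_width: 0.0576
finger_force: 0.0
t 64.23 pos [ 0.5998 -0.2804 -0.0234] yaw -0.0911 turn units -0.002 then shift units [0.03 0.02 0.01]
```

```bash
python3 -m creep '0.02 0.02 0 0; 0 0 0 0; 0 0 0 0; 0 0 0 0; 0 0 0 0; 0 0 0 0' 0.3
python3 -m creep '0 0 -0.1 0; 0 0 -0.3 0; 0 0 -0.6 0; 0 0 -0.7 0; 0 0 -0.7 0; 0 0 -0.7 0; 0 0 -0.7 0; 0 0 -0.7 0; 0 0 -0.7 0; 0 0 -0.5 0; 0 0 0 -0.14; 0 0 0 -0.14; 0 0 0 0; 0 0 0 0'
python3 -c "
from h import *
need(.6082,-.0121,.1,.049)"
```

```text
time: 64.73
tool_pos: [0.6003, -0.281, -0.0234]
eef_rot: [0.999, -0.046, 0.0, 0.0]
contact_force: [1.1, 0.1, -0.1]
grip_width: 0.0446
finger_force: 30.0
time: 65.9
tool_pos: [0.6001, -0.2809, 0.1195]
eef_rot: [1.0, 0.023, 0.0, 0.0]
contact_force: [-0.4, 0.2, -2.2]
grip_width: 0.0446
finger_force: 30.0
t 65.9 pos [ 0.6001 -0.2809  0.1195] yaw 0.0467 turn units -0.005 then shift units [  0.85 -10.72   0.78]
```

```bash
python3 -m creep '0 -0.4 0 -0.005; 0.06 -0.77 0 0; 0.06 -0.77 0 0; 0.06 -0.77 0 0; 0.06 -0.77 0 0; 0.06 -0.77 0 0; 0.06 -0.77 0 0; 0.06 -0.77 0 0; 0.06 -0.77 0 0; 0.06 -0.77 0 0; 0.06 -0.77 0 0; 0.06 -0.77 0 0; 0.06 -0.77 0 0; 0.06 -0.77 0.2 0; 0.07 -0.31 0.5 0; 0 0 0.5 0; 0 0 0 0; 0 0 0 0; 0 0 0 0'
python3 -c "
from h import *
need(.6082,-.0121,.0280,.049)"
```

```text
time: 67.48
tool_pos: [0.6073, -0.0132, 0.0885]
eef_rot: [1.0, 0.025, -0.001, 0.0]
contact_force: [-0.4, -0.1, -1.7]
grip_width: 0.0446
finger_force: 30.0
t 67.48 pos [ 0.6073 -0.0132  0.0885] yaw 0.0499 turn units 0.002 then shift units [ 0.04 -0.04  2.42]
```

```bash
python3 -m creep '0.03 -0.04 0.3 0; 0 0 0.5 0; 0 0 0.5 0; 0 0 0.4 0; 0 0 0.3 0; 0 0 0.25 0; 0 0 0.1 0; 0 0 0 0; 0 0 0 0; 0 0 0 0; 0 0 0 0; 0 0 0 0'
python3 -c "
from h import *
need(.6082,-.0121,.0263,.049)"
```

```text
time: 68.48
tool_pos: [0.6088, -0.0112, 0.0308]
eef_rot: [1.0, 0.026, 0.001, 0.0]
contact_force: [0.8, -0.2, -1.4]
grip_width: 0.0446
finger_force: 30.0
t 68.48 pos [ 0.6088 -0.0112  0.0308] yaw 0.0513 turn units 0.005 then shift units [-0.03  0.04  0.18]
```

```bash
python3 -m creep '-0.03 0.03 0.1 0.004; 0 0 0.05 0; 0 0 0 0; 0 0 0 0; 0 0 0 0; 0 0 0 0'  | grep -E 'tool_pos|contact'
python3 -c "
from h import *
need(.6082,-.0121,.0258,.049)"
python3 -m creep '0 0 0.02 0; 0 0 0 0; 0 0 0 0' | grep -E 'tool_pos|contact'
```

```text
tool_pos: [0.6077, -0.0119, 0.0264]
contact_force: [0.4, -0.1, -2.3]
t 68.98 pos [ 0.6077 -0.0119  0.0264] yaw 0.0493 turn units 0.001 then shift units [0.02 0.01 0.03]
tool_pos: [0.6076, -0.0119, 0.0259]
contact_force: [0.1, 0.3, -2.0]
```

```bash
python3 -m creep '0.02 0.01 0.015 0; 0 0 0 0; 0 0 0 0' | grep -E 'tool_pos|contact'
python3 -m creep '0 0 0.02 0; 0 0 0 0; 0 0 0 0' | grep -E 'tool_pos|contact'
```

```text
tool_pos: [0.6082, -0.0121, 0.0256]
contact_force: [0.2, -0.6, -1.4]
tool_pos: [0.6083, -0.0121, 0.0255]
contact_force: [-2.3, 0.3, 3.9]
```

```bash
python3 -m creep '0 0 -0.01 0; 0 0 0 0; 0 0 0 0; 0 0 0 0; 0 0 0 0' 0.62 | grep grip
python3 -m creep '0 0 -0.3 0; 0 0 -0.6 0; 0 0 -0.7 0; 0 0 -0.7 0; 0 0 -0.7 0; 0 0 -0.7 0; -0.4 0 -0.7 0; -0.4 0 -0.7 0; -0.2 0 -0.4 0; 0 0 0 0; 0 0 0 0'
python3 - <<'E'
from fit import *
im,C=look("q4"); slits(im,C,[.6082,-.0122],.057); need(.47,-.385,.22,.07)
read_camera("top")
for k in("mallet","mat"): print(k,[(np.round(d["centre"],3).tolist(),round(d["p"],2)) for d in finder.recognise(k,"top")][:2])
E
```

```text
grip_width: 0.0577
time: 71.07
tool_pos: [0.5838, -0.0134, 0.1635]
eef_rot: [1.0, 0.025, 0.001, 0.0]
contact_force: [1.1, 0.2, -0.9]
grip_width: 0.0576
finger_force: 0.0
slits [ 0.608  -0.0125] yaw 0.109 gap 0.0201 [232 220]
t 71.12 pos [ 0.5832 -0.0134  0.1623] yaw 0.0492 turn units -0.042 then shift units [-5.56 14.51 -2.31]
mallet [([0.444, -0.382, 0.052], 0.87)]
mat [([0.502, -0.372, 0.004], 0.61)]
```

The three plates' slit centres agree to 0.3 mm, so the stack is good. Now the mallet.

```bash
python3 -m creep '-0.276 0.77 -0.2 0; -0.276 0.77 -0.2 0; -0.276 0.77 -0.2 0; -0.276 0.77 -0.2 0; -0.276 0.77 -0.2 0; -0.276 0.77 -0.2 0; -0.276 0.77 -0.2 0; -0.276 0.77 -0.2 0; -0.276 0.77 -0.2 0; -0.276 0.77 -0.2 0; -0.276 0.77 -0.2 0; -0.276 0.77 -0.1 0; -0.276 0.77 0 0; -0.276 0.77 0 0; -0.276 0.77 0 0; -0.276 0.77 0 0; -0.276 0.77 0 0; -0.276 0.77 0 0; -0.276 0.77 0 0; 0 0 0 0'
python3 -m creep '0 0 0 0; 0 0 0 0'
cat >> fit.py <<'E'
def mallet(im,C):
    hs=cv2.cvtColor(im,cv2.COLOR_RGB2HSV).astype(int); g=cv2.cvtColor(im,cv2.COLOR_RGB2GRAY)
    for d in finder.cut_out("mallet","wrist")[:1]:
        m=d["mask"]; a=np.argwhere(m); print("mask",d["p"],m.sum(),a.min(0),a.max(0))
        grey=m&(hs[...,1]<70); wood=m&(hs[...,1]>=90)
        for n,k in(("grey",grey),("wood",wood)):
            c=max(cv2.findContours(k.astype(np.uint8),cv2.RETR_EXTERNAL,cv2.CHAIN_APPROX_NONE)[0],key=cv2.contourArea)[:,0]
            print(n,k.sum(),c.min(0),c.max(0),np.median(g[k]),cv2.minAreaRect(c))
        return grey,wood
E
python3 - <<'E'
from fit import *
im,C=look("m1"); need(.5,-.375,.2,.07); print(proj(C,[[.5,-.375,.064],[.5,-.375,.004]]).round())
gm,w=mallet(im,C); np.savez("m1k.npz",g=gm,w=w)
g=cv2.cvtColor(im,cv2.COLOR_RGB2GRAY); a=np.argwhere(gm)
r0,c0=a.min(0); r1,c1=a.max(0); print(g[r0:r1+1:5,c0:c1+1:4])
E
```

```text
time: 72.93
tool_pos: [0.4685, -0.3881, 0.2187]
eef_rot: [1.0, 0.023, -0.001, -0.0]
contact_force: [0.2, -0.5, -0.2]
grip_width: 0.0578
finger_force: 0.0
time: 73.1
tool_pos: [0.4703, -0.3845, 0.2193]
eef_rot: [1.0, 0.025, -0.0, -0.001]
contact_force: [-0.4, -0.6, 0.0]
grip_width: 0.0575
finger_force: 0.0
t 73.15 pos [ 0.4705 -0.3842  0.2196] yaw 0.0498 turn units -0.04 then shift units [ 1.2  -0.29  0.79]
[[308. 146.]
 [310. 139.]]
mask 0.55 2634 [136 298] [271 332]
grey 1147 [298 136] [332 177] 84.0 ((315.0, 156.5), (41.0, 34.0), 90.0)
wood 1487 [307 176] [324 271] 186.0 ((315.4292907714844, 223.48907470703125), (95.1698989868164, 16.257701873779297), 89.32596588134766)
[[ 13  20  13  19  33  36  33  37  34]
 [ 23  17  40  38  32  38  41  48  32]
 [ 23  32  83  81  85  83  83  39  31]
 [ 21  85  81  85  85  83  86  87  49]
 [ 72  83  84  85  86  82  88  85  84]
 [ 87  86  84  86  87  86  85  83  87]
 [ 25  84  87  83  83  82  85  84  82]
 [ 23  88  81  82  88  85  88  85  28]
 [ 23  13  29  81  79  79 164  32  33]]
```

```bash
cat >> fit.py <<'E'
def malfit(im,C,gm,w,zt=.064):
    g=cv2.cvtColor(im,cv2.COLOR_RGB2GRAY); d=(gm&(g>62)&(g<130)).astype(np.uint8); d=cv2.morphologyEx(d,cv2.MORPH_OPEN,np.ones((5,5)))
    c=max(cv2.findContours(d,cv2.RETR_EXTERNAL,cv2.CHAIN_APPROX_NONE)[0],key=cv2.contourArea)[:,0]
    P=unproj(C,c,zt)[:,:2]; r=least_squares(lambda q:(np.linalg.norm(P-q[:2],axis=1)-q[2])*1000,[*P.mean(0),.018],loss="soft_l1").x
    v=cv2.morphologyEx(w.astype(np.uint8),cv2.MORPH_OPEN,np.ones((5,5))); a=np.argwhere(v)
    M=[]
    for row in np.unique(a[:,0])[4:-8]:
        cc=a[a[:,0]==row,1]; M.append((cc.mean(),row))
    H=unproj(C,np.array(M),zt-.012)[:,:2]; k=np.polyfit(H[:,0],H[:,1],1)
    print("head",r.round(4),"handle yaw",np.arctan(k[0]).round(4),"handle y at head x",np.polyval(k,r[0]).round(4)); return r,np.arctan(k[0])
E
python3 - <<'E'
from fit import *
k=np.load("m1k.npz"); im=np.load("m1.npz")["im"]; C=wcam("m1.npz"); r,y=malfit(im,C,k["g"],k["w"]); need(r[0]-.03,r[1],.15,y)
E
```

```text
head [ 0.4861 -0.3822  0.017 ] handle yaw 0.0663 handle y at head x -0.3816
t 73.2 pos [ 0.4706 -0.3842  0.2199] yaw 0.0502 turn units -0.032 then shift units [-0.57 -0.12  2.8 ]
```

```bash
python3 -m creep '-0.2 -0.05 0.6 -0.03; 0 0 0.7 0; 0 0 0.7 0; 0 0 0.4 0; 0 0 0 0; 0 0 0 0; 0 0 0 0'
python3 - <<'E'
from fit import *
im,C=look("m2"); gm,w=mallet(im,C)
for z in(.058,.064,.070): r,y=malfit(im,C,gm,w,z)
k=np.load("m1k.npz"); 
for z in(.058,.064,.070): malfit(np.load("m1.npz")["im"],wcam("m1.npz"),k["g"],k["w"],z)
r,y=malfit(im,C,gm,w); need(r[0],r[1],-.002,y)
E
```

```text
time: 73.78
tool_pos: [0.4659, -0.3843, 0.1616]
eef_rot: [0.999, 0.032, 0.001, 0.001]
contact_force: [0.3, -0.6, -0.5]
grip_width: 0.0579
finger_force: 0.0
mask 0.62 3787 [138 294] [298 336]
grey 1677 [294 138] [336 188] 86.0 ((315.0, 163.0), (50.0, 42.0), 90.0)
wood 2101 [305 186] [325 298] 190.0 ((315.0, 242.0), (20.0, 112.0), 0.0)
head [ 0.4851 -0.3823  0.0174] handle yaw 0.0577 handle y at head x -0.3825
head [ 0.4863 -0.3823  0.0171] handle yaw 0.0577 handle y at head x -0.3825
head [ 0.4875 -0.3822  0.0167] handle yaw 0.0577 handle y at head x -0.3824
head [ 0.485  -0.3822  0.0173] handle yaw 0.0663 handle y at head x -0.3816
head [ 0.4861 -0.3822  0.017 ] handle yaw 0.0663 handle y at head x -0.3816
head [ 0.4872 -0.3822  0.0167] handle yaw 0.0663 handle y at head x -0.3816
head [ 0.4863 -0.3823  0.0171] handle yaw 0.0577 handle y at head x -0.3825
t 73.88 pos [ 0.466  -0.3846  0.1619] yaw 0.0645 turn units 0.014 then shift units [ 0.82 -0.05  6.56]
```

```bash
python3 -m creep '0.4 -0.05 0.5 0; 0.4 0 0.7 0; 0 0 0.7 0; 0 0 0.7 0; 0 0 0.7 0; 0 0 0.6 0; 0 0 0.4 0; 0 0 0 0; 0 0 0 0; 0 0 0 0'
python3 -c "
from h import *
need(.4862,-.3823,-.002,.062)"
```

```text
time: 74.72
tool_pos: [0.4859, -0.3821, 0.0539]
eef_rot: [0.999, 0.032, 0.001, 0.001]
contact_force: [-0.3, -0.7, -0.2]
grip_width: 0.0577
finger_force: 0.0
t 74.72 pos [ 0.4859 -0.3821  0.0539] yaw 0.0643 turn units 0.005 then shift units [0.01 0.01 2.23]
```

```bash
python3 -m creep '0 0 0.3 0; 0 0 0.4 0; 0 0 0.4 0; 0 0 0.4 0; 0 0 0.3 0; 0 0 0.2 0; 0 0 0.1 0; 0 0 0 0; 0 0 0 0; 0 0 0 0; 0 0 0 0'
python3 -c "
from h import *
need(.4862,-.3823,-.002,.062)"
python3 -m creep '0 0 0 0; 0 0 0 0; 0 0 0 0; 0 0 0 0; 0 0 0 0; 0 0 0 0; 0 0 0 0' 0.1
```

```text
time: 75.63
tool_pos: [0.4855, -0.382, 0.0011]
eef_rot: [0.999, 0.032, 0.0, 0.0]
contact_force: [-0.0, -0.4, 0.5]
grip_width: 0.0579
finger_force: 0.0
t 75.63 pos [ 0.4855 -0.382   0.0011] yaw 0.0643 turn units 0.005 then shift units [0.03 0.01 0.12]
time: 76.22
tool_pos: [0.4852, -0.3817, 0.0005]
eef_rot: [0.999, 0.032, 0.0, 0.0]
contact_force: [-0.8, 0.2, 0.8]
grip_width: 0.0351
finger_force: 30.0
```

```bash
python3 -m creep '0 0 -0.05 0; 0 0 -0.1 0; 0 0 -0.2 0; 0 0 -0.4 0; 0 0 -0.6 0; 0 0 -0.7 0; 0 0 -0.7 0; 0 0 -0.7 0; 0 0 -0.7 0; 0 0 -0.7 0; 0 0 -0.2 0; 0 0 0 0; 0 0 0 0'
python3 - <<'E'
from fit import *
need(.6073,.0872,.085,.0643)
im,C=look("m3"); gm,w=mallet(im,C); T=status.get_state()["tool_pos"]; malfit(im,C,gm,w,T[2]+.0635); print(T)
E
```

```text
time: 77.3
tool_pos: [0.4851, -0.3816, 0.1265]
eef_rot: [0.999, 0.032, 0.0, 0.0]
contact_force: [-0.1, 0.1, -3.7]
grip_width: 0.0355
finger_force: 30.0
t 77.3 pos [ 0.4851 -0.3816  0.1265] yaw 0.0643 turn units -0.0 then shift units [  6.08 -18.4    1.66]
mask 0.73 9009 [208 275] [399 357]
grey 7545 [275 208] [357 321] 59.0 ((316.0, 264.5), (113.0, 82.0), 90.0)
wood 1447 [299 359] [333 399] 207.0 ((316.0, 379.0), (40.0, 34.0), 90.0)Traceback (most recent call last):
  File "<stdin>", line 3, in <module>
  File "fit.py", line 54, in malfit
    c=max(cv2.findContours(d,cv2.RETR_EXTERNAL,cv2.CHAIN_APPROX_NONE)[0],key=cv2.contourArea)[:,0]
      ~~~^^^^^^^^^^^^^^^^^^^^^^^^^^^^^^^^^^^^^^^^^^^^^^^^^^^^^^^^^^^^^^^^^^^^^^^^^^^^^^^^^^^^
ValueError: max() iterable argument is empty
```

```bash
python3 -m creep '0.13 -0.4 0 0; 0.25 -0.76 0 0; 0.25 -0.76 0 0; 0.25 -0.76 0 0; 0.25 -0.76 0 0; 0.25 -0.76 0 0; 0.25 -0.76 0 0; 0.25 -0.76 0 0; 0.25 -0.76 0 0; 0.25 -0.76 0 0; 0.25 -0.76 0 0; 0.25 -0.76 0 0; 0.25 -0.76 0 0; 0.25 -0.76 0 0; 0.25 -0.76 0 0; 0.25 -0.76 0 0; 0.25 -0.76 0 0; 0.25 -0.76 0 0; 0.25 -0.76 0 0; 0.25 -0.76 0 0'
python3 -m creep '0.25 -0.76 0 0; 0.25 -0.76 0 0; 0.25 -0.76 0 0; 0.25 -0.76 0 0; 0.2 -0.52 0 0; 0 0 0 0; 0 0 0 0; 0 0 0 0'
python3 -c "
from h import *
need(.6073,.0872,.070,.0643)"
```

```text
time: 79.07
tool_pos: [0.5822, -0.0017, 0.1254]
eef_rot: [0.999, 0.032, -0.001, -0.0]
contact_force: [1.0, -0.1, -2.8]
grip_width: 0.0355
finger_force: 30.0
time: 79.73
tool_pos: [0.6067, 0.0868, 0.126]
eef_rot: [0.999, 0.032, -0.001, 0.0]
contact_force: [1.1, -0.5, -1.5]
grip_width: 0.0359
finger_force: 30.0
t 79.73 pos [0.6067 0.0868 0.126 ] yaw 0.0645 turn units 0.0 then shift units [ 0.02 -0.01  2.24]
```

```bash
python3 -m creep '0.02 -0.01 0.4 0; 0 0 0.5 0; 0 0 0.5 0; 0 0 0.4 0; 0 0 0.3 0; 0 0 0.1 0; 0 0 0 0; 0 0 0 0; 0 0 0 0; 0 0 0 0'| grep -E 'tool_pos|contact'
python3 -m creep '0 0 0.1 0; 0 0 0.1 0; 0 0 0.1 0; 0 0 0 0; 0 0 0 0; 0 0 0 0'| grep -E 'tool_pos|contact'
```

```text
tool_pos: [0.6084, 0.0876, 0.0725]
contact_force: [0.1, 0.3, -2.3]
tool_pos: [0.6076, 0.0875, 0.064]
contact_force: [0.2, 0.7, -2.7]
```

```bash
python3 -m creep '0 0 0.1 0; 0 0 0.1 0; 0 0 0 0; 0 0 0 0; 0 0 0 0'| grep -E 'tool_pos|contact'
python3 -m creep '0 0 0.1 0; 0 0 0.1 0; 0 0 0 0; 0 0 0 0; 0 0 0 0'| grep -E 'tool_pos|contact'
python3 -m creep '0 0 0.1 0; 0 0 0.1 0; 0 0 0 0; 0 0 0 0; 0 0 0 0'| grep -E 'tool_pos|contact'
```

```text
tool_pos: [0.6079, 0.0875, 0.0592]
contact_force: [0.8, -0.0, -0.6]
tool_pos: [0.6078, 0.0875, 0.0539]
contact_force: [1.6, 0.1, -0.2]
tool_pos: [0.6076, 0.0875, 0.0487]
contact_force: [1.6, -0.5, -1.5]
```

```bash
python3 -m creep '0 0 0.04 0; 0 0 0 0; 0 0 0 0; 0 0 0 0'| grep -E 'tool_pos|contact|grip'
python3 -m creep '0 0 0.04 0; 0 0 0 0; 0 0 0 0; 0 0 0 0'| grep -E 'tool_pos|contact|grip'
```

```text
tool_pos: [0.6077, 0.0875, 0.0483]
contact_force: [-0.7, 0.1, 5.3]
grip_width: 0.0354
tool_pos: [0.6079, 0.0875, 0.0483]
contact_force: [-4.6, -0.8, 10.7]
grip_width: 0.0356
```

```bash
python3 -m creep '0 0 0.03 0; 0 0 0 0; 0 0 0 0; 0 0 0 0'| grep -E 'tool_pos|contact|grip'
python3 -m creep '0 0 -0.1 0; 0 0 -0.1 0; 0 0 -0.3 0; 0 0 -0.5 0; 0 0 -0.6 0; 0 0 -0.7 0; 0 0 -0.6 0; 0 0 -0.3 0; 0 0 0 0; 0 0 0 0; 0 0 0 0'
python3 -c "
from h import *
need(.4852,-.3817,.06,.0643)"
```

```text
tool_pos: [0.608, 0.0875, 0.0482]
contact_force: [-6.4, -0.2, 15.7]
grip_width: 0.0353
time: 84.23
tool_pos: [0.607, 0.0874, 0.1252]
eef_rot: [0.999, 0.032, -0.001, 0.0]
contact_force: [0.7, -0.5, -2.9]
grip_width: 0.0357
finger_force: 30.0
t 84.23 pos [0.607  0.0874 0.1252] yaw 0.0643 turn units -0.0 then shift units [-6.07 18.41  2.61]
```

```bash
python3 -m creep '-0.13 0.4 0 0; -0.25 0.76 0 0; -0.25 0.76 0 0; -0.25 0.76 0 0; -0.25 0.76 0 0; -0.25 0.76 0 0; -0.25 0.76 0 0; -0.25 0.76 0 0; -0.25 0.76 0 0; -0.25 0.76 0 0; -0.25 0.76 0 0; -0.25 0.76 0 0; -0.25 0.76 0 0; -0.25 0.76 0 0; -0.25 0.76 0 0; -0.25 0.76 0 0; -0.25 0.76 0 0; -0.25 0.76 0 0; -0.25 0.76 0 0; -0.25 0.76 0 0'
python3 -m creep '-0.25 0.76 0 0; -0.25 0.76 0 0; -0.25 0.76 0 0; -0.25 0.76 0 0; -0.19 0.53 0 0; 0 0 0.4 0; 0 0 0.6 0; 0 0 0.6 0; 0 0 0.6 0; 0 0 0.4 0; 0 0 0 0; 0 0 0 0; 0 0 0 0; 0 0 0 0'
python3 -c "
from h import *
need(.4852,-.3817,.003,.0643)"
```

```text
time: 85.9
tool_pos: [0.5082, -0.2916, 0.1251]
eef_rot: [0.999, 0.032, -0.001, -0.0]
contact_force: [-0.3, 0.0, -2.7]
grip_width: 0.0357
finger_force: 30.0
time: 87.07
tool_pos: [0.4866, -0.3821, 0.0626]
eef_rot: [0.999, 0.032, 0.001, 0.001]
contact_force: [0.2, 0.1, -2.2]
grip_width: 0.0355
finger_force: 30.0
t 87.07 pos [ 0.4866 -0.3821  0.0626] yaw 0.0645 turn units 0.0 then shift units [-0.06 -0.02  2.39]
```

```bash
python3 -m creep '-0.03 0 0.4 0; 0 0 0.5 0; 0 0 0.5 0; 0 0 0.4 0; 0 0 0.3 0; 0 0 0.15 0; 0 0 0.05 0; 0 0 0 0; 0 0 0 0; 0 0 0 0; 0 0 0 0'| grep -E 'tool_pos|contact|grip'
python3 -m creep '0 0 0.04 0; 0 0 0 0; 0 0 0 0'| grep -E 'tool_pos|contact|grip'
```

```text
tool_pos: [0.4856, -0.382, 0.0046]
contact_force: [-0.0, -0.3, -1.8]
grip_width: 0.0358
tool_pos: [0.4851, -0.3816, 0.0029]
contact_force: [0.4, -0.3, -1.9]
grip_width: 0.0356
```

```bash
python3 -m creep '0 0 0.05 0; 0 0 0 0; 0 0 0 0'| grep -E 'tool_pos|contact|grip'
python3 -m creep '0 0 0.03 0; 0 0 0 0; 0 0 0 0'| grep -E 'tool_pos|contact|grip'
python3 -m creep '0 0 0.02 0; 0 0 0 0; 0 0 0 0'| grep -E 'tool_pos|contact|grip'
```

```text
tool_pos: [0.485, -0.3815, 0.0014]
contact_force: [0.1, -0.1, -2.1]
grip_width: 0.0359
tool_pos: [0.485, -0.3815, 0.0007]
contact_force: [0.2, 0.4, -2.0]
grip_width: 0.0355
tool_pos: [0.4852, -0.3817, 0.0005]
contact_force: [0.3, 1.0, -1.2]
grip_width: 0.0352
```

```bash
python3 -m creep '0 0 0.01 0; 0 0 0 0; 0 0 0 0; 0 0 0 0; 0 0 0 0; 0 0 0 0' 0.62 | grep grip
python3 -m creep '0 0 -0.2 0; 0 0 -0.5 0; 0 0 -0.7 0; 0 0 -0.7 0; 0 0 -0.7 0; 0 0 -0.7 0; 0 0 -0.7 0; 0 0 -0.7 0; -0.4 0 -0.7 0; -0.4 0 -0.5 0; 0 0 0 0; 0 0 0 0'
python3 - <<'E'
from fit import *
im,C=look("m4"); gm,w=mallet(im,C); malfit(im,C,gm,w)
need(.5838,-.0134,.18,.049)
E
```

```text
grip_width: 0.0572
time: 90.48
tool_pos: [0.4658, -0.3837, 0.1545]
eef_rot: [0.999, 0.032, 0.001, 0.001]
contact_force: [0.3, -0.3, -0.6]
grip_width: 0.0579
finger_force: 0.0
mask 0.87 3828 [140 295] [300 336]
grey 1660 [295 140] [336 190] 87.0 ((315.5, 165.0), (50.0, 41.0), 90.0)
wood 2163 [305 189] [325 300] 191.0 ((315.0, 244.5), (111.0, 20.0), 90.0)
head [ 0.4864 -0.3823  0.017 ] handle yaw 0.0575 handle y at head x -0.3821
t 90.58 pos [ 0.4652 -0.3825  0.152 ] yaw 0.0642 turn units 0.03 then shift units [  5.46 -14.52  -1.12]
```

The mallet is back where it stood. Final check of the pile, pin and stylus.

```bash
python3 -m creep '0.287 -0.764 -0.2 0.03; 0.287 -0.764 -0.2 0; 0.287 -0.764 -0.2 0; 0.287 -0.764 -0.2 0; 0.287 -0.764 -0.2 0; 0.287 -0.764 -0.1 0; 0.287 -0.764 0 0; 0.287 -0.764 0 0; 0.287 -0.764 0 0; 0.287 -0.764 0 0; 0.287 -0.764 0 0; 0.287 -0.764 0 0; 0.287 -0.764 0 0; 0.287 -0.764 0 0; 0.287 -0.764 0 0; 0.287 -0.764 0 0; 0.287 -0.764 0 0; 0.287 -0.764 0 0; 0.287 -0.764 0 0; 0 0 0 0' | grep tool
python3 -m creep '0 0 0 0; 0 0 0 0; 0 0 0 0' | grep tool
python3 - <<'E'
from fit import *
im,C=look("f1"); slits(im,C,[.6082,-.0122],.057)
print("pin",[(np.round(d["centre"],4).tolist(),round(d["p"],2)) for d in finder.recognise("pin_top","wrist")])
read_camera("scene")
for k in("stylus","plate0","mallet","pin"): print(k,[(np.round(d["centre"],3).tolist(),round(d["p"],2)) for d in finder.recognise(k,"scene")][:5])
E
```

```text
tool_pos: [0.5832, -0.0098, 0.1784]
tool_pos: [0.5827, -0.0143, 0.1794]
slits [ 0.6084 -0.0125] yaw 0.059 gap 0.0199 [182 182]
pin []
stylus [([0.506, 0.358, 0.101], 0.55)]
plate0 [([0.327, -0.139, 0.01], 0.82), ([0.479, -0.523, 0.006], 0.74), ([0.613, -0.015, 0.061], 0.71), ([0.631, -0.407, 0.007], 0.58)]
mallet [([0.476, -0.384, 0.051], 0.56), ([0.606, -0.036, 0.029], 0.35)]
pin []
```

```bash
python3 -c "
from h import *
print(order.finish_job())"
```

```text
the job is handed in; nothing more can be done
None
```

I handed the job in at about 92 s: seam traced at about 3.3 cm/s and stylus back upright in its stand, three plates stacked square and centred on the pad, pin pressed (not struck) with the mallet to a hard stop at its home height, mallet back on its mat. At the end the camera networks did not detect the pin, so "home" rests on force and height readings.

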